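Load the angled drilling jig

TASK

Load the angled drilling jig: turn its wooden keeper out of the way, set the shouldered blank (the block with the narrow tenon on one end, not the plain straight offcut) down flat and square in the matching pocket of the sloping bed, then turn the keeper back until it stands fully across the tenon. Leave the offcut, glue bottle, tin and mallet where they are.

Things in the scene. Friction and masses are not known exactly. Their poses are not given: they have to be found in the camera images.
- bed: Sloping plywood bed of the fixed drilling jig, 190 x 150 x 16 mm, tilted 30 deg to face the robot; place and heading vary. Origin: middle of the pocket's floor, 95 mm above the bench. x up the slope (away from the robot), y left, z square out of the bed. Pocket 14 mm deep, cut to the blank's outline with 2 mm clearance all round, top 4 mm bevelled. Rim at z +14 mm, reaching x +-95, y +-75.
- pocket_seat (a point): Where the blank's centre lies once seated: bed frame (0, 0, 24) mm, same axes; tenon up the slope (+x). From this point the pocket's wide part (52 mm) runs x -67 to +17 mm and its narrow tenon part (32 mm) x +17 to +67; the rim is 10 mm below it. A seated blank stands 34 mm proud of the rim.
- jig: Level base board of the jig, 230 x 180 x 18 mm, fixed to the bench. Origin: centre of its underside; x away from the robot. At (100, -78) mm stands its upright steel drill-guide column, 18 mm across, 240 mm tall, with a guide arm 24 mm wide at 209 to 247 mm height reaching from there back to x = 32 mm: keep the gripper and arm clear of it.
- keeper (a joint): Dark wooden turn-button, arm 24 mm wide, 12 thick, turning about an axis along the bed's z. 0 rad (a stop): square across the tenon part, arm along the bed's -y. Grows as the arm swings up the slope: 1.57 = arm along +x; stop at 1.8. Stays where left (friction, about 1 N at the peg). Starts at 0 to 0.7, blocking the pocket. Its underside passes 4 mm above a seated blank.
- keeper_pivot (a point): On the keeper's turning axis at its underside: bed frame (42, 55, 52) mm, on a steel post 20 mm across. The arm reaches 96 mm from the axis on the peg's side, 16 mm on the other; its top face is 12 mm above this point, and the bolt head stands 6 mm above that.
- keeper_peg (a point): Round upright grip peg on the keeper's arm, 20 mm in diameter, standing 35 mm out of the arm's top face along the bed's z, 80 mm from the turning axis. This point is on the peg's axis, 20 mm above the arm's top face (32 mm above the arm's underside) and 15 mm below the peg's top.
- blank_center (a point): Centre of the shouldered hardwood blank, 130 mm long and 48 mm high, lying on the bench: a body 48 mm wide (x -65 to +15 mm from this point) with a narrower tenon 28 mm wide (x +15 to +65 mm) of the same height. x points along the blank to the tenon, z up. Balance point near x = -8 mm. About 0.17 kg.
- offcut_center (a point): Centre of the plain straight offcut, 150 x 48 x 48 mm, the same wood, long axis x. It does not belong in the jig; leave it. It and the blank may change places.
- glue_center (a point): Centre (half-way up) of the white glue bottle, 60 mm in diameter, 180 mm high, upright. Bystander.
- tin_center (a point): Centre of the steel tin, 84 mm in diameter, 100 mm high, upright. Bystander.
- mallet_center (a point): Centre of the wooden mallet's head, 65 x 120 x 60 mm, lying on the bench; the handle runs from it along +x to 230 mm. Bystander.
Mind the look-alikes: they are no part of the job. What is shaped like the part that bears blank_center but turquoise or yellow is not meant.

How it is judged:
By the outcome, as a careful person would: the job done as asked, in the order asked, and still so for the second after the job is handed in, with the robot touching nothing.
It also fails if it takes over 72 s, if anything falls off the work surface, if the arm or the gripper's body presses on something with over 40 N, if the wrist force passes 120 N, or if a joint passes its speed limit or range.

ROBOT

A 6-joint arm with a two-finger parallel gripper is mounted at the origin on the work surface. World frame = base frame: x ahead of the robot, y to its left, z up, the work surface at z = 0. Lengths are in m, angles in rad, forces in N, time in s.
With the tool pointing down it reaches from about 0.275 to 0.825 m from the base axis. Payload 5.2 kg.
Tool frame: the origin (TCP) lies midway between the tips of the shut fingers; the grasp point (between the pads) lies 19 mm behind it (manip.pinch_z is the distance from the TCP to the grasp point, in m); x points along the fingers, z is the direction in which the jaws open and shut, and the axes are right-handed (so a half turn about x gives the same grasp; the last joint's range is limited). The gripper opens to 93 mm and grips with 3 to 60 N. Pads are 15 mm wide; open, the fingers measure 128 mm over their backs; the gripper's body (75 mm by 188 mm) begins 65 mm behind the grasp point.
Start: joints at [-1.35, 0.259, 1.535, -0, 1.348, -0.203], TCP at [0.226, -0.501, 0.194] pointing down, gripper open.
Joint ranges: [-3.14, 3.14], [-0.91, 2.08], [0.19, 2.58], [-1.22, 4.36], [0.22, 2.71], [-3.12, 3.12]. Speed limits (rad/s): [2.57, 2.57, 3.14, 3.14, 3.14, 3.14].

INTERFACE

Orientations are given as a unit quaternion [x, y, z, w].
In Python, from station import sense, vision, job, manip gives the robot as it stands.
- The arm moves only by the shell command python3 -m jog 'ROWS' [OPENING] [FORCE]. ROWS is JSON, a list of rows, each an object with "linear": the shift along the tool's x, y, z normalised to -1 to 1, where 1 is 20 mm, a list of three; "turn": the turn, a rotation vector about the tool's x, y, z normalised to -1 to 1, where 1 is 6 degrees, a list of three. In form: [{"linear": [tx, ty, tz], "turn": [ax, ay, az]}, ...]. A call has 1 to 10 rows; each row shifts and turns the commanded pose from where the row before left it, along the tool's axes as they then stand; what a row does not reach is not made up. A row lasts 1/10 s, in which the tool goes at most 50 mm and 8.59 degrees, less where a joint would pass 70% of its speed; a pose out of reach is approached as far as the arm can. A call with a number of a shift or a turn outside -1 to 1 is refused whole. A call with a gripper value outside its range is refused whole. OPENING is the opening, from -1 (shut) to 1 (fully open), set as the call begins (- or left out, the last holds). The fingers move at their own pace and stop on an object; FORCE is the grip in N (left out, the last holds). Time passes only in rows, so rows that do not move let the fingers close. It gives the time, the measured TCP pose, the force and the opening at its end, in the units of the state.
- sense(): the state, without advancing time (a new reading comes with each control period).
- vision.read_camera(name): name is "scene" or "side" or "wrist"; returns a dict with "color" (420x560x3 uint8, red, green, blue), "depth" (420x560 float32, m along the optical axis (not along the pixel's ray), 0 where there is no reading), "camera_matrix" (3x3 intrinsics, pixels), "pose" (4x4, takes a point from camera to world coordinates). Camera axes: x right, y up, looking along -z (the intrinsics and any distortion apply to the point x, -y, -z); pixel columns grow to the right and rows downward; lengths in m; the calibration is good to about 2 mm. A picture is of the moment at which its call begins.
- job.hand_in(): hands the job in, once; it reports no verdict.
The state is a dict: "t": time; "joints": joint angles; "joint_velocities": joint speeds; "effort": joint torques, N m; "ee_pos": TCP position; "eef_rot": TCP orientation; "wrist_force": force on the tool from outside, world axes, zero at the start; "ft_torque": the same for the moment, N m; "gripper_width": opening from 0.0 (shut) to 1.0 (fully open).
Only numpy, scipy, OpenCV 4.12 (cv2) and the standard library are available. Lean on these libraries where they do the work, as an engineer would, in place of code of your own. Each camera call takes 0.05 s, during which the arm holds its last target.

## Working session

There is one attempt and no reset: what is moved stays moved. The work goes in short steps, Python scripts to look and compute and a shell command to move; the robot and the scene stay as the last step left them, time stands still between calls to the robot, and variables do not carry over. Pictures are saved under pics/ and viewed, and the job is handed in when it is done.

```bash
ls; mkdir -p pics
python3 - <<'E'
from station import sense, vision, job, manip
import cv2
print(sense()); print([ (a,getattr(manip,a)) for a in dir(manip) if a[0]!='_'])
for n in ("scene","side","wrist"):
    r=vision.read_camera(n); cv2.imwrite(f"pics/{n}0.png",r["color"][:,:,::-1]); print(n,r["camera_matrix"].tolist(),r["pose"].round(4).tolist())
    import numpy as np; np.savez(f"{n}0.npz",**r)
E
```

```text
pics
{'t': 0.0, 'joints': array([-1.34979417e+00,  2.59348555e-01,  1.53605929e+00, -1.54191296e-05,
        1.34793778e+00, -2.02844356e-01]), 'joint_velocities': array([ 0.00185267,  0.00033416,  0.00062423, -0.00087603,  0.00038659,
       -0.00030418]), 'effort': array([ 2.54088030e-03, -4.37299168e+01, -2.84004790e+01,  7.21918861e-02,
        4.11094248e-02, -1.32713276e-04]), 'ee_pos': array([ 0.22606684, -0.50077839,  0.19292427]), 'eef_rot': array([ 0.38407312,  0.59443071, -0.38321222,  0.59353885]), 'wrist_force': array([ 0.06127706, -0.4765097 , -0.44533725]), 'ft_torque': array([0.02940867, 0.00210148, 0.00797707]), 'gripper_width': 0.9987112000131463}
[('MotionError', <class 'station.MotionError'>), ('pinch_z', 0.0188)]
scene [[510.82151168680167, 0.0, 280.22420850770135], [0.0, 510.82151168680167, 214.21052795191764], [0.0, 0.0, 1.0]] [[0.0677, -0.5585, 0.8267, 1.4906], [0.9977, 0.0381, -0.056, -0.089], [-0.0003, 0.8286, 0.5598, 0.7686], [0.0, 0.0, 0.0, 1.0]]
side [[508.3173760369242, 0.0, 283.1893700159223], [0.0, 508.3173760369242, 204.57909787428355], [0.0, 0.0, 1.0]] [[-0.9243, 0.1845, -0.3341, 0.0845], [-0.3812, -0.4893, 0.7844, 0.96], [-0.0187, 0.8524, 0.5226, 0.8244], [0.0, 0.0, 0.0, 1.0]]
wrist [[299.41928800247143, 0.0, 279.28225193027816], [0.0, 299.41928800247143, 216.728208971576], [0.0, 0.0, 1.0]] [[0.4108, 0.8848, 0.2202, 0.2872], [-0.9117, 0.3989, 0.0981, -0.4734], [-0.001, -0.2411, 0.9705, 0.3833], [0.0, 0.0, 0.0, 1.0]]
```

View pics/scene0.png

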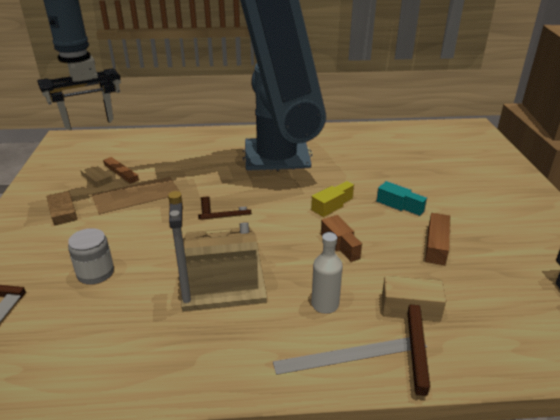

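View pics/side0.png

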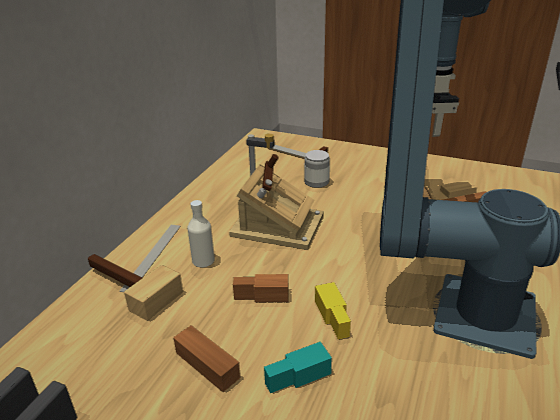

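View pics/wrist0.png

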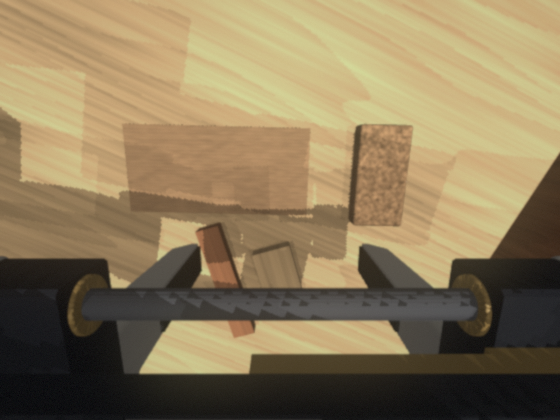

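The shouldered brown blank is at scene (341,237) and side (261,288). The plain offcut is at scene (438,238). The jig is at scene (220,255), with the keeper arm near (225,213) and its peg at (205,205). I'll enlarge the jig area next.

```bash
cat > h.py <<'E'
import numpy as np, cv2
from scipy.spatial.transform import Rotation as R
def load(f): return dict(np.load(f))
def ray(r,u,v):
    K=r["camera_matrix"];P=r["pose"]
    d=np.array([(u-K[0,2])/K[0,0],-(v-K[1,2])/K[1,1],-1.0]); return P[:3,3],P[:3,:3]@d
def onz(r,u,v,z):
    o,d=ray(r,u,v); return o+d*(z-o[2])/d[2]
def cloud(r):
    K=r["camera_matrix"];P=r["pose"];D=r["depth"];v,u=np.mgrid[:D.shape[0],:D.shape[1]]
    p=np.stack([(u-K[0,2])/K[0,0]*D,-(v-K[1,2])/K[1,1]*D,-D],-1); return p@P[:3,:3].T+P[:3,3]
def proj(r,p):
    P=r["pose"];K=r["camera_matrix"];c=(np.asarray(p)-P[:3,3])@P[:3,:3]
    return np.array([K[0,2]+K[0,0]*c[...,0]/-c[...,2],K[1,2]-K[1,1]*c[...,1]/-c[...,2]]).T
def crop(r,x0,y0,x1,y1,s,f): cv2.imwrite(f,cv2.resize(r["color"][y0:y1,x0:x1,::-1],None,fx=s,fy=s,interpolation=cv2.INTER_CUBIC))
E
python3 - <<'E'
from h import *
a=load("scene0.npz");b=load("side0.npz")
crop(a,140,180,380,320,3,"pics/sc1.png")
crop(b,220,120,350,310,4,"pics/sd1.png")
C=cloud(a);S=cloud(b)
# brown masks: blank
for n,r,c in (("scene",a,C),("side",b,S)):
    hsv=cv2.cvtColor(r["color"],cv2.COLOR_RGB2HSV)
    m=((hsv[...,0]<12)&(hsv[...,1]>110)&(hsv[...,2]>40)).astype(np.uint8)
    k,l,st,ce=cv2.connectedComponentsWithStats(m)
    for i in range(1,k):
        if st[i,4]>80:
            p=c[l==i]; print(n,ce[i].round(),st[i],p.min(0).round(3),p.max(0).round(3),np.median(p,0).round(3), np.percentile(p[:,2],95).round(3))
E
```

```text
scene [216. 211.] [200 198  50  20 236] [ 0.591 -0.194  0.168] [ 1.491 -0.089  0.769] [ 0.611 -0.177  0.185] 0.211
scene [ 10. 289.] [  0 286  23   8 122] [ 0.615 -0.643  0.013] [ 0.641 -0.59   0.019] [ 0.629 -0.615  0.016] 0.019
scene [418. 346.] [409 305  20  83 849] [ 0.762 -0.089  0.037] [1.491 0.237 0.769] [0.869 0.207 0.043] 0.045
side [267. 174.] [263 162  10  26 132] [ 0.571 -0.186  0.166] [ 0.622 -0.086  0.198] [ 0.597 -0.14   0.179] 0.189
side [115. 269.] [ 88 254  54  31 393] [0.085 0.185 0.023] [0.953 0.96  0.824] [0.85  0.215 0.045] 0.047
```

View pics/sc1.png

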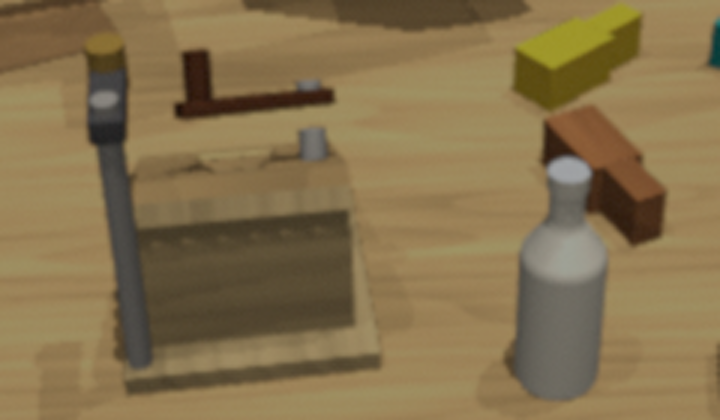

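View pics/sd1.png

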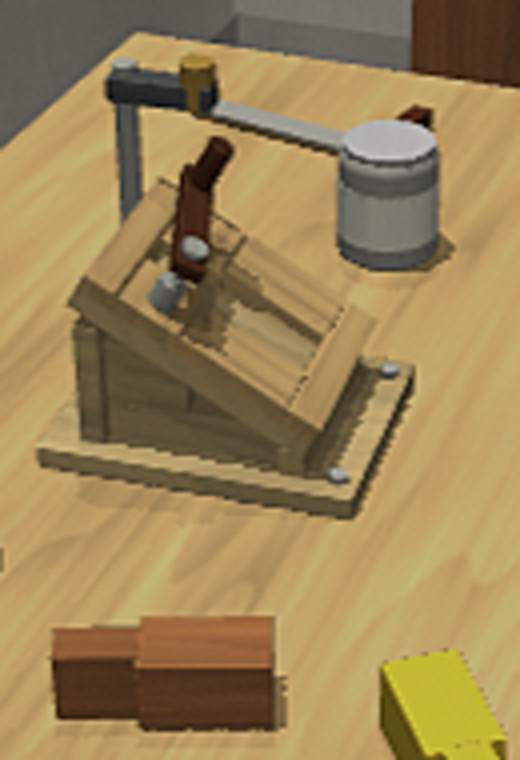

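Run:
```python
from h import *
a=load("scene0.npz");b=load("side0.npz")
C=cloud(a);S=cloud(b)
print("board corners")
for r,u,v in ((b,308.7,245.5),(b,323.2,212),(b,229.7,232.5),(a,183,307),(a,266.5,298)): print((u,v),onz(r,u,v,.018).round(4))
for n,c in (("side",S),("scene",C)):
    m=(np.abs(c[...,2]-.018)<.004)
    mm=np.zeros_like(m); 
    if n=="side": mm[195:255,225:330]=1
    else: mm[240:310,175:270]=1
    p=c[m&mm.astype(bool)]; 
    if len(p)>5: print(n,len(p),p.min(0),p.max(0))
# bed plane from side
mm=np.zeros(S.shape[:2],bool); mm[165:228,238:315]=1
p=S[mm&(S[...,2]>.04)]
best=None;rng=np.random.default_rng(0)
for _ in range(2000):
    q=p[rng.choice(len(p),3,False)];n=np.cross(q[1]-q[0],q[2]-q[0]);L=np.linalg.norm(n)
    if L<1e-6: continue
    n/=L; n*=np.sign(n[2])
    if abs(n[2]-.866)>.05 : continue
    k=np.abs((p-q[0])@n)<.002
    if best is None or k.sum()>best.sum(): best=k
q=p[best];c=q.mean(0);n=np.linalg.svd(q-c)[2][2];n*=np.sign(n[2]);print("plane",best.sum(),len(p),c,n,np.degrees(np.arccos(n[2])),"heading",np.degrees(np.arctan2(-n[1],-n[0])))
# blank
for n,r,c in (("scene",a,C),("side",b,S)):
    hsv=cv2.cvtColor(r["color"],cv2.COLOR_RGB2HSV)
    u,v=((340,226) if n=="scene" else (265,281)); print(hsv[v,u])
    m=(hsv[...,0]<13)&(hsv[...,1]>85)
    box=np.zeros_like(m); 
    if n=="scene": box[205:270,310:375]=1
    else: box[265:310,225:300]=1
    t=m&box&(np.abs(c[...,2]-.048)<.005)
    P=c[t]; print(n,t.sum(),P[:,2].mean(),P.min(0),P.max(0))
    print(cv2.minAreaRect((P[:,:2]*1000).astype(np.float32)))
```

```text
board corners
(308.7, 245.5) [ 0.4561 -0.0806  0.018 ]
(323.2, 212) [ 0.4733 -0.2534  0.018 ]
(229.7, 232.5) [ 0.6832 -0.0595  0.018 ]
(183, 307) [ 0.7105 -0.2379  0.018 ]
(266.5, 298) [ 0.6955 -0.0643  0.018 ]
side 1007 [ 0.46043458 -0.26186962  0.0140162 ] [ 0.69392242 -0.06205269  0.02199638]
scene 1054 [ 0.51048196 -0.24364208  0.01401775] [ 0.70685111 -0.06471704  0.02198706]
plane 1119 3459 [ 0.57131308 -0.1548781   0.10561893] [-0.50073237 -0.04567827  0.86439608] 30.1861828090879 heading 5.212261999715902
[ 13 153 133]
scene 22 0.045425203793100145 [0.46544968 0.08640058 0.04316228] [0.56638487 0.15742469 0.04835558]
((515.2399291992188, 119.46726989746094), (119.16080474853516, 23.742351531982422), 38.156532287597656)
[ 13 156 157]
side 132 0.04801593180516334 [0.43466653 0.08706171 0.04316511] [0.56141528 0.16573001 0.05208759]
((499.69775390625, 134.46981811523438), (126.37632751464844, 47.48692321777344), 27.855976104736328)
```

Run:
```python
from h import *
b=load("side0.npz")
crop(b,232,150,322,236,7,"pics/sd2.png")
a=load("scene0.npz")
crop(a,165,185,275,255,7,"pics/sc2.png")
```

```text
(no output)
```

View pics/sd2.png

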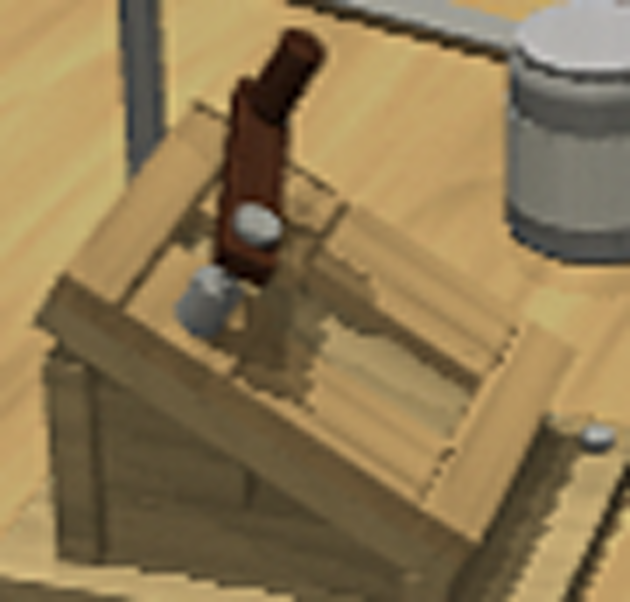

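View pics/sc2.png

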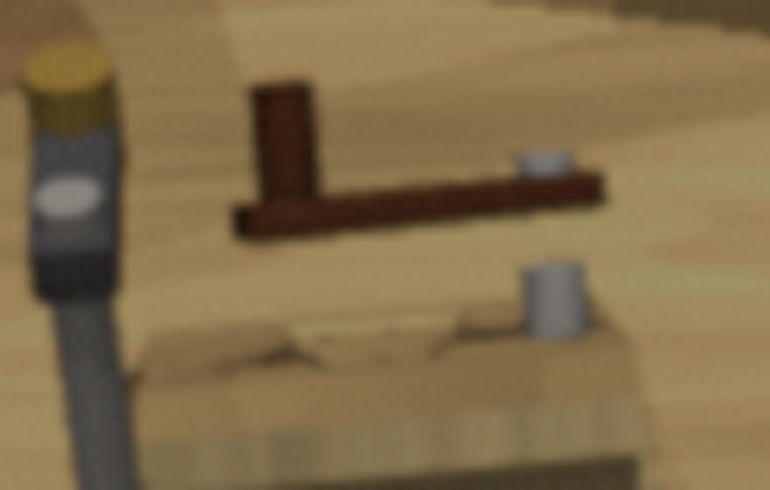

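```bash
cat >> h.py <<'E'
def bedR(head,tilt=np.radians(30)):
    # x up slope away, z normal
    return (R.from_euler('z',head)*R.from_euler('y',-tilt)).as_matrix()
def onplane(r,u,v,p0,n):
    o,d=ray(r,u,v); return o+d*(n@(p0-o))/(n@d)
E
python3 - <<'E'
from h import *
a=load("scene0.npz");b=load("side0.npz");S=cloud(b);C=cloud(a)
hd=np.radians(5.0)
B=bedR(hd); n=B[:,2]; print(n)
# rim plane from inlier centroid
p0=np.array([.57131,-.15488,.10562])
# refit offset w/ side points
mm=np.zeros(S.shape[:2],bool); mm[165:228,238:315]=1
p=S[mm&(S[...,2]>.04)]; d=(p-p0)@n; d=d[np.abs(d)<.004]; print("offset",np.median(d))
cs=[]
for u,v in ((70,280),(197,105),(478,542),(572,348)):
    q=onplane(b,u/7+232,v/7+150,p0,n); cs.append(q); print("corner",q.round(4),((q-p0)@B).round(4))
cs=np.array(cs);c=cs.mean(0);o=c-.014*n;print("rim centre",c,"bed origin",o,"(z should be .095)")
for i,j in((0,1),(2,3),(2,0),(3,1)): 
    e=cs[j]-cs[i];print(np.linalg.norm(e),np.degrees(np.arctan2(e[1],e[0])))
for u,v in ((140,385),(640,330)): 
    q=onplane(a,u/7+165,v/7+185,p0,n); print("scene top edge",q.round(4),((q-o)@B).round(4))
# pocket edges in side on rim plane: points
E
```

```text
[-0.49809735 -0.04357787  0.8660254 ]
offset 3.0010733162337924e-05
corner [ 0.6454 -0.0791  0.1521] [0.0929 0.069  0.    ]
corner [ 0.6601 -0.2271  0.153 ] [ 0.0948 -0.0797  0.    ]
corner [ 0.486  -0.096   0.0595] [-0.0922  0.0661 -0.    ]
corner [ 0.5001 -0.2436  0.0602] [-0.0908 -0.0821 -0.    ]
rim centre [ 0.57289489 -0.16145476  0.10620072] bed origin [ 0.57986825 -0.16084467  0.09407636] (z should be .095)
0.14874705116377557 -84.345000008397
0.14827452194441187 -84.53494821622542
0.18511755100103905 6.030635587440249
0.18568461880084733 5.861417163834579
scene top edge [ 0.6634 -0.2236  0.1552] [ 0.0979 -0.0698  0.014 ]
scene top edge [ 0.6298 -0.0804  0.143 ] [0.0736 0.0758 0.014 ]
```

Run:
```python
from h import *
a=load("scene0.npz");b=load("side0.npz")
for n,r,bx in (("scene",a,(310,205,375,270)),("side",b,(225,265,300,310))):
    c=cloud(r); z=c[...,2]
    m=np.zeros(z.shape,bool); m[bx[1]:bx[3],bx[0]:bx[2]]=1
    m&=(z>.044)&(z<.052)&(c[...,0]<.58)
    P=c[m]; rc=cv2.minAreaRect((P[:,:2]*1000).astype(np.float32)); print(n,m.sum(),np.median(P[:,2]),rc,(P.mean(0)*1000).round(1))
    print(cv2.boxPoints(rc).round(1).tolist())
    cr=r["color"][bx[1]:bx[3],bx[0]:bx[2],::-1].copy(); 
    cv2.imwrite(f"pics/bl_{n}.png",cv2.resize(cr,None,fx=8,fy=8,interpolation=cv2.INTER_CUBIC))
# keeper: peg and bolt on bed planes
hd=np.radians(5.5);B=bedR(hd);o=np.array([.580,-.161,.095])
f=lambda r,u,v,z:((onplane(r,u,v,o+B[:,2]*z,B[:,2])-o)@B*1000).round(1)
print("bolt head top scene",f(a,545/7+165,160/7+185,70/1e3),"side",f(b,257/7+232,222/7+150,.070))
print("peg top scene",f(a,283/7+165,86/7+185,.099),"side",f(b,303/7+232,42/7+150,.099))
print("peg base scene",f(a,290/7+165,200/7+185,.064),"side",f(b,268/7+232,110/7+150,.064))
```

```text
scene 536 0.046590027226174724 ((504.639892578125, 128.6533660888672), (132.3649139404297, 51.13874816894531), 21.40531349182129) [500.7 126.1  46.7]
[[433.70001220703125, 128.3000030517578], [452.3999938964844, 80.69999694824219], [575.5999755859375, 129.0], [556.9000244140625, 176.60000610351562]]
side 659 0.04835311461815417 ((500.3309020996094, 130.2237091064453), (129.851806640625, 52.57171630859375), 22.406587600708008) [493.8 128.1  48.2]
[[430.29998779296875, 129.8000030517578], [450.29998779296875, 81.19999694824219], [570.4000244140625, 130.6999969482422], [550.2999877929688, 179.3000030517578]]
bolt head top scene [145.7  47.2  70. ] side [44.  57.2 70. ]
peg top scene [228.2 -21.4  99. ] side [ 67.6 -21.7  99. ]
peg base scene [123.6 -23.1  64. ] side [ 65.1 -21.5  64. ]
```

View pics/bl_side.png

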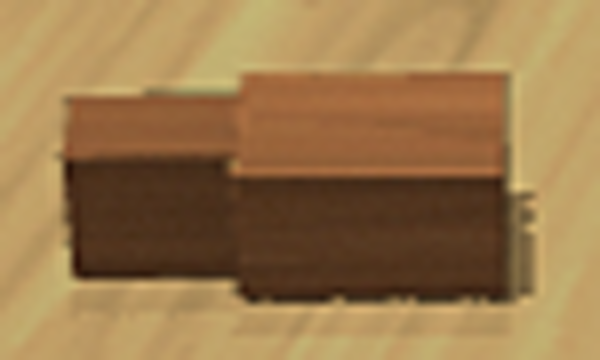

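View pics/bl_scene.png

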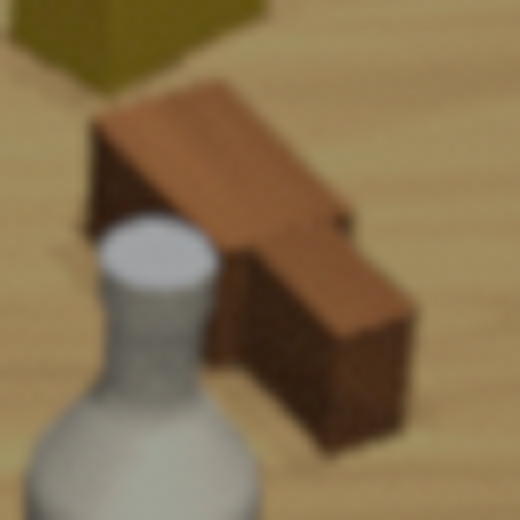

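Run:
```python
from h import *
a=load("scene0.npz");b=load("side0.npz")
def g(r,x0,y0,L): return np.array([onz(r,x/8+x0,y/8+y0,.048)[:2]*1000 for x,y in L])
A=g(b,225,265,[(508,73),(506,178),(233,178),(240,73),(228,157),(67,157),(66,97)])
print("side",A.round(1).tolist())
Bb=g(a,310,205,[(222,80),(93,122),(228,248),(350,215),(255,248),(335,333),(413,310)])
print("scene",Bb.round(1).tolist())
for n,P in(("side",A),("scene",Bb)):
    e1=(P[0]+P[1])/2; e2=(P[5]+P[6])/2; d=e2-e1; print(n,"len",np.linalg.norm(d),"ang",np.degrees(np.arctan2(d[1],d[0])),"mid",(e1+e2)/2, "w",np.linalg.norm(P[0]-P[1]),np.linalg.norm(P[5]-P[6]))
    print("edge angs",[np.degrees(np.arctan2(*(P[j]-P[i])[::-1])).round(1) for i,j in((1,2),(0,3),(4,5),(1,0),(5,6))])
```

```text
side [[447.8, 84.0], [430.7, 128.2], [504.3, 156.7], [522.7, 112.9], [509.6, 148.8], [553.5, 165.8], [566.3, 141.6]]
scene [[439.8, 127.1], [460.0, 83.5], [527.8, 114.6], [513.9, 153.7], [528.4, 122.6], [570.7, 138.6], [561.5, 163.2]]
side len 129.68042229407354 ang 21.553666895913587 mid [499.57132336 129.90507931] w 47.39787469343323 27.323209468251502
edge angs [np.float64(21.2), np.float64(21.1), np.float64(21.2), np.float64(-68.8), np.float64(-62.2)]
scene len 124.82188880770303 ang 21.452338871751397 mid [507.99714126 128.10684946] w 48.04163231097682 26.259172081123438
edge angs [np.float64(24.6), np.float64(19.8), np.float64(20.8), np.float64(114.9), np.float64(110.6)]
```

```bash
cat >> h.py <<'E'
def plan(T_pos,T_R,N,cur=None):
    """equal rows: shift s then turn r each row"""
    from station import sense
    if cur is None: s=sense(); cur=(s["ee_pos"],R.from_quat(s["eef_rot"]).as_matrix())
    p0,R0=np.asarray(cur[0]),np.asarray(cur[1])
    p=R0.T@(np.asarray(T_pos)-p0); rv=R.from_matrix(R0.T@T_R).as_rotvec()
    r=rv/N; Rr=R.from_rotvec(r).as_matrix(); A=sum(np.linalg.matrix_power(Rr,k) for k in range(N))
    s=np.linalg.solve(A,p)
    print("N",N,"linear",(s/.02).round(3).tolist(),"turn",(np.degrees(r)/6).round(3).tolist(),"| total mm",(p*1000).round(1),"deg",np.degrees(rv).round(1))
HD=np.radians(5.5); O=np.array([.581,-.160,.095]); B=bedR(HD)
def bed(x,y,z): return O+B@(np.array([x,y,z])/1000)
def tool(xax,zax): 
    xax=xax/np.linalg.norm(xax); z=zax-xax*(zax@xax); z/=np.linalg.norm(z); return np.column_stack([xax,np.cross(z,xax),z])
def now():
    from station import sense
    s=sense(); M=R.from_quat(s["eef_rot"]).as_matrix(); 
    print("t",round(s["t"],2),"p",s["ee_pos"].round(4),"F",s["wrist_force"].round(1),"w",round(s["gripper_width"],3),"j",s["joints"].round(2)); return s["ee_pos"],M
E
python3 - <<'E'
from h import *
p,M=now(); print(M.round(3))
down=np.array([0,0,-1.])
for sg in (1,-1):
    Tk=tool(-B[:,2],sg*B[:,0]); print(sg)
    plan([.40,-.30,.40],M,10)
    plan(bed(65,-21.5,190),Tk,20)
    plan(bed(65,-21.5,190),Tk,20,([.36,-.33,.36],M))
print(bed(65,-21.5,190),bed(65,-21.5,70))
E
```

```text
t 0.15 p [ 0.2261 -0.5009  0.1931] F [-0.5  0.2  0.2] w 0.998 j [-1.35  0.26  1.54 -0.    1.35 -0.2 ]
[[-0.     0.912  0.411]
 [ 0.001  0.411 -0.912]
 [-1.     0.    -0.001]]
1
N 10 linear [-1.033, 1.206, -0.559] turn [0.0, 0.0, 0.0] | total mm [-206.7  241.2 -111.9] deg [0. 0. 0.]
N 20 linear [-0.109, 1.189, 0.315] turn [-0.579, -0.217, 0.155] | total mm [ -98.6  420.2 -157. ] deg [-69.5 -26.1  18.6]
N 20 linear [0.251, 0.567, 0.16] turn [-0.579, -0.217, 0.155] | total mm [ 68.1 227.8 -56.1] deg [-69.5 -26.1  18.6]
-1
N 10 linear [-1.033, 1.206, -0.559] turn [0.0, 0.0, 0.0] | total mm [-206.7  241.2 -111.9] deg [0. 0. 0.]
N 20 linear [0.104, 0.445, -1.268] turn [0.883, 0.169, 0.237] | total mm [ -98.6  420.2 -157. ] deg [105.9  20.3  28.5]
N 20 linear [0.345, 0.25, -0.561] turn [0.883, 0.169, 0.237] | total mm [ 68.1 227.8 -56.1] deg [105.9  20.3  28.5]
[ 0.54453054 -0.18511105  0.29204483] [ 0.60425431 -0.1793603   0.18812178]
```

```bash
python3 -m jog '[{"linear":[-0.9,0.8,-0.4],"turn":[0,0,0]},{"linear":[-0.9,0.8,-0.4],"turn":[0,0,0]},{"linear":[-0.9,0.8,-0.4],"turn":[0,0,0]},{"linear":[-0.9,0.8,-0.4],"turn":[0,0,0]},{"linear":[-0.9,0.8,-0.4],"turn":[0,0,0]},{"linear":[-0.9,0.8,-0.4],"turn":[0,0,0]},{"linear":[-0.9,0.8,-0.4],"turn":[0,0,0]},{"linear":[-0.9,0.8,-0.4],"turn":[0,0,0]},{"linear":[0,0,0],"turn":[0,0,0]}]' 1
python3 - <<'E'
from h import *
p,M=now()
plan(bed(65,-21.5,190),tool(-B[:,2],B[:,0]),14)
E
```

```text
t: 1.05
ee_pos: [0.3181, -0.3899, 0.3403]
eef_rot: [0.382, 0.593, -0.384, 0.596]
wrist_force: [1.0, -0.3, 0.4]
gripper_width: 1.002
t 1.05 p [ 0.3181 -0.3899  0.3403] F [ 1.  -0.3  0.4] w 1.002 j [-1.11  0.11  1.37  0.    1.66  0.04]
N 14 linear [0.305, 1.098, 0.244] turn [-0.825, -0.307, 0.223] | total mm [ 48.1 290.8 -93. ] deg [-69.3 -25.8  18.7]
```

```bash
python3 -m jog '[{"linear":[0.27,0.96,0.21],"turn":[-0.72,-0.27,0.195]},{"linear":[0.27,0.96,0.21],"turn":[-0.72,-0.27,0.195]},{"linear":[0.27,0.96,0.21],"turn":[-0.72,-0.27,0.195]},{"linear":[0.27,0.96,0.21],"turn":[-0.72,-0.27,0.195]},{"linear":[0.27,0.96,0.21],"turn":[-0.72,-0.27,0.195]},{"linear":[0.27,0.96,0.21],"turn":[-0.72,-0.27,0.195]},{"linear":[0.27,0.96,0.21],"turn":[-0.72,-0.27,0.195]},{"linear":[0.27,0.96,0.21],"turn":[-0.72,-0.27,0.195]}]'
python3 -m jog '[{"linear":[0.27,0.96,0.21],"turn":[-0.72,-0.27,0.195]},{"linear":[0.27,0.96,0.21],"turn":[-0.72,-0.27,0.195]},{"linear":[0.27,0.96,0.21],"turn":[-0.72,-0.27,0.195]},{"linear":[0.27,0.96,0.21],"turn":[-0.72,-0.27,0.195]},{"linear":[0.27,0.96,0.21],"turn":[-0.72,-0.27,0.195]},{"linear":[0.27,0.96,0.21],"turn":[-0.72,-0.27,0.195]},{"linear":[0.27,0.96,0.21],"turn":[-0.72,-0.27,0.195]},{"linear":[0.27,0.96,0.21],"turn":[-0.72,-0.27,0.195]},{"linear":[0,0,0],"turn":[0,0,0]},{"linear":[0,0,0],"turn":[0,0,0]}]'
python3 - <<'E'
from h import *
from station import vision
p,M=now()
plan(bed(65,-21.5,190),tool(-B[:,2],B[:,0]),1)
r=vision.read_camera("wrist"); np.savez("w1.npz",**r); cv2.imwrite("pics/w1.png",r["color"][:,:,::-1])
E
```

```text
t: 1.85
ee_pos: [0.4583, -0.3212, 0.3048]
eef_rot: [0.191, 0.579, -0.181, 0.772]
wrist_force: [-0.5, -0.2, 0.0]
gripper_width: 0.999
t: 2.85
ee_pos: [0.5415, -0.1857, 0.2879]
eef_rot: [-0.02, 0.5, 0.039, 0.865]
wrist_force: [-0.3, -0.9, 0.1]
gripper_width: 1.0
t 2.85 p [ 0.5415 -0.1857  0.2879] F [-0.3 -0.9  0.1] w 1.0 j [-0.81 -0.04  1.78  0.45  1.11 -1.04]
N 1 linear [-0.102, 0.017, 0.234] turn [-0.089, -0.013, 0.004] | total mm [-2.   0.3  4.7] deg [-0.5 -0.1  0. ]
```

View pics/w1.png

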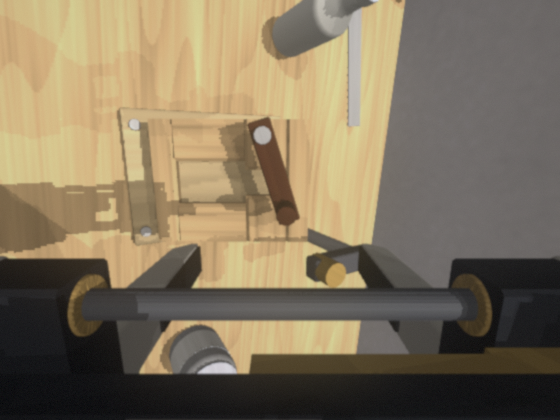

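Run:
```python
from h import *
r=load("w1.npz"); crop(r,110,95,330,255,3.6,"pics/w1c.png")
C=cloud(r);q=(C-O)@B*1000
for u,v in ((262,135),(288,217),(200,180),(200,130),(200,220)): print((u,v),q[v,u].round(1))
```

```text
(262, 135) [43.8 52.  68.9]
(288, 217) [ 68.7 -25.4  97.5]
(200, 180) [-40.   -0.7  -0.9]
(200, 130) [-32.4  59.6  11.2]
(200, 220) [-39.9 -49.4  13.2]
```

View pics/w1c.png

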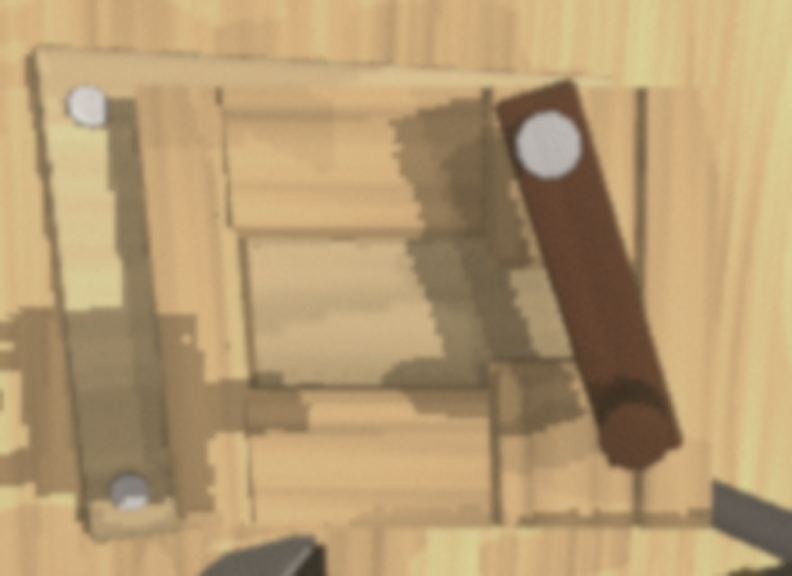

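Run:
```python
from h import *
r=load("w1.npz")
def f(u,v,z): return ((onplane(r,u/3.6+110,v/3.6+95,O+B[:,2]*z/1000,B[:,2])-O)@B*1000).round(1)
print("bolt",f(549,145,70)); print("pegtop",f(636,430,99))
print("floor left edge",f(248,255,0),f(252,375,0))
print("floor bottom edge",f(260,387,0),f(480,387,0))
print("floor top edge (rim)",f(245,238,14),f(485,235,14), f(245,238,0))
print("shoulder rim y-",f(495,385,14),f(503,520,14),"y+",f(488,95,14),f(487,200,14))
print("rim near edge corners",f(135,88,14),f(180,515,14), "far edge",f(705,95,14),f(712,510,14))
print("rim right edge y",f(260,523,14),f(500,523,14),f(700,523,14),"left",f(145,87,14),f(480,88,14),f(700,88,14))
```

```text
bolt [44.3 51.7 70. ]
pegtop [ 67.4 -22.4  99. ]
floor left edge [-64.8  17.3   0. ] [-67.2 -25.    0. ]
floor bottom edge [-64.7 -29.4   0. ] [ 13.9 -30.1   0. ]
floor top edge (rim) [-60.6  23.9  14. ] [19.3 24.2 14. ] [-65.3  23.1   0. ]
shoulder rim y- [ 20.8 -26.6  14. ] [ 22.  -75.4  14. ] y+ [21.9 68.6 14. ] [20.4 35.5 14. ]
rim near edge corners [-91.7  71.8  14. ] [-92.5 -72.5  14. ] far edge [91.9 67.9 14. ] [ 96.1 -72.4  14. ]
rim right edge y [-64.4 -75.8  14. ] [ 20.9 -76.6  14. ] [ 91.9 -77.2  14. ] left [-88.4  72.1  14. ] [19.4 70.8 14. ] [90.3 70.1 14. ]
```

```bash
python3 - <<'E'
from h import *
p,M=now()
T=bed(67,-22.5,70); print(T)
plan(T,M,7)
E
sed -i 's/^HD=.*/HD=np.radians(5.0); O=np.array([.582,-.1615,.095]); B=bedR(HD)/' h.py
python3 - <<'E'
from h import *
p,M=now(); T=np.array(p)
print("peg target in new frame",(np.array([.6060,-.1802,.1891])-O)@B*1000)
plan(p,tool(-B[:,2],B[:,0]),1)
E
```

```text
t 2.9 p [ 0.5418 -0.1861  0.2884] F [ 0.2 -0.3  0.4] w 0.998 j [-0.81 -0.04  1.78  0.45  1.11 -1.04]
[ 0.60607423 -0.18018969  0.18912178]
N 7 linear [0.844, -0.001, 0.045] turn [0.0, 0.0, 0.0] | total mm [ 1.182e+02 -1.000e-01  6.400e+00] deg [0. 0. 0.]
t 2.9 p [ 0.5418 -0.1861  0.2884] F [ 0.2 -0.3  0.4] w 0.998 j [-0.81 -0.04  1.78  0.45  1.11 -1.04]
peg target in new frame [ 66.34405904 -20.72057868  70.35356031]
N 1 linear [0.0, 0.0, 0.0] turn [-0.014, -0.009, -0.033] | total mm [0. 0. 0.] deg [-0.1 -0.1 -0.2]
```

Orientation is already aligned with the bed. I'll descend onto the peg and close gently.

```bash
python3 -m jog '[{"linear":[0.84,0,0.05],"turn":[0,0,0]},{"linear":[0.84,0,0.05],"turn":[0,0,0]},{"linear":[0.84,0,0.05],"turn":[0,0,0]},{"linear":[0.84,0,0.05],"turn":[0,0,0]},{"linear":[0.84,0,0.05],"turn":[0,0,0]},{"linear":[0.84,0,0.05],"turn":[0,0,0]},{"linear":[0.84,0,0],"turn":[0,0,0]},{"linear":[0,0,0],"turn":[0,0,0]}]' 
python3 -m jog '[{"linear":[0,0,0],"turn":[0,0,0]},{"linear":[0,0,0],"turn":[0,0,0]},{"linear":[0,0,0],"turn":[0,0,0]},{"linear":[0,0,0],"turn":[0,0,0]},{"linear":[0,0,0],"turn":[0,0,0]},{"linear":[0,0,0],"turn":[0,0,0]},{"linear":[0,0,0],"turn":[0,0,0]},{"linear":[0,0,0],"turn":[0,0,0]}]' -1 12
python3 - <<'E'
from h import *
from station import vision
p,M=now()
print((p-O)@B*1000)
r=vision.read_camera("wrist"); np.savez("w2.npz",**r); cv2.imwrite("pics/w2.png",r["color"][:,:,::-1])
E
```

```text
t: 3.7
ee_pos: [0.6054, -0.1791, 0.1875]
eef_rot: [-0.02, 0.501, 0.04, 0.864]
wrist_force: [-0.3, 0.4, 0.4]
gripper_width: 0.999
t: 4.5
ee_pos: [0.6058, -0.1788, 0.1899]
eef_rot: [-0.021, 0.499, 0.04, 0.865]
wrist_force: [-0.4, -0.1, 0.3]
gripper_width: 0.369
t 4.5 p [ 0.6058 -0.1788  0.1899] F [-0.4 -0.1  0.3] w 0.369 j [-0.69  0.14  1.83  0.49  0.85 -1.05]
[ 66.68898795 -19.26619323  71.1021607 ]
```

View pics/w2.png

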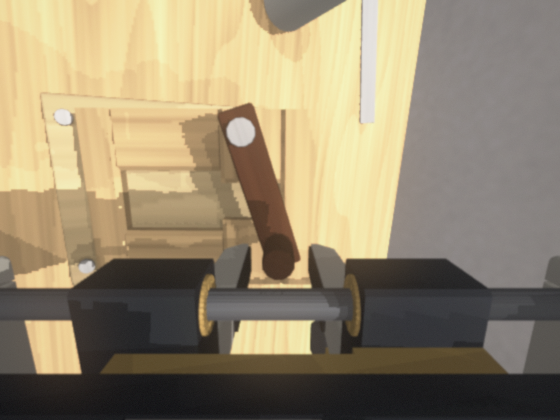

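```bash
python3 -m jog '[{"linear":[0,0,0],"turn":[0,0,0]},{"linear":[0,0,0],"turn":[0,0,0]},{"linear":[0,0,0],"turn":[0,0,0]},{"linear":[0,0,0],"turn":[0,0,0]}]' -1 15
python3 -m jog '[{"linear":[0,0.25,0.59],"turn":[0,0,0]},{"linear":[0,0.34,0.54],"turn":[0,0,0]},{"linear":[0,0.42,0.48],"turn":[0,0,0]},{"linear":[0,0.49,0.41],"turn":[0,0,0]}]'
python3 - <<'E'
from h import *
p,M=now()
print((p-O)@B*1000)
E
```

```text
t: 4.95
ee_pos: [0.6057, -0.1787, 0.1898]
eef_rot: [-0.021, 0.5, 0.04, 0.865]
wrist_force: [-0.1, 0.1, 0.4]
gripper_width: 0.198
t: 5.35
ee_pos: [0.6377, -0.1467, 0.2101]
eef_rot: [-0.022, 0.5, 0.039, 0.865]
wrist_force: [-4.8, -2.4, 2.2]
gripper_width: 0.199
t 5.35 p [ 0.6377 -0.1467  0.2101] F [-4.8 -2.4  2.2] w 0.199 j [-0.59  0.15  1.77  0.43  0.85 -0.91]
[106.76430014   9.92150292  71.28342157]
```

```bash
python3 -m jog '[{"linear":[0,0.55,0.32],"turn":[0,0,0]},{"linear":[0,0.60,0.23],"turn":[0,0,0]},{"linear":[0,0.63,0.13],"turn":[0,0,0]},{"linear":[0,0.64,0.03],"turn":[0,0,0]},{"linear":[0,0,0],"turn":[0,0,0]}]'
python3 - <<'E'
from h import *
from station import vision
p,M=now()
print((p-O)@B*1000)
r=vision.read_camera("wrist"); np.savez("w3.npz",**r); cv2.imwrite("pics/w3.png",r["color"][:,:,::-1])
E
```

```text
t: 5.85
ee_pos: [0.6465, -0.0945, 0.2182]
eef_rot: [-0.02, 0.499, 0.041, 0.866]
wrist_force: [4.3, 3.8, 1.9]
gripper_width: 0.18
t 5.85 p [ 0.6465 -0.0945  0.2182] F [4.3 3.8 1.9] w 0.18 j [-0.49  0.13  1.77  0.39  0.83 -0.78]
[122.35891138  61.1514274   71.67212586]
```

View pics/w3.png

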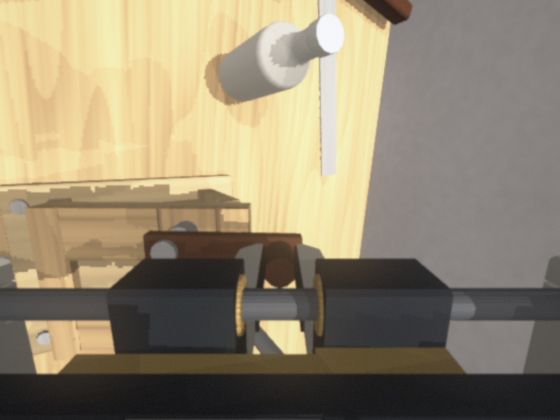

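```bash
python3 -m jog '[{"linear":[0,0,0],"turn":[0,0,0]},{"linear":[0,0,0],"turn":[0,0,0]},{"linear":[0,0,0],"turn":[0,0,0]},{"linear":[-0.5,0,0],"turn":[0,0,0]},{"linear":[-1,0,0],"turn":[0,0,0]},{"linear":[-1,0,0],"turn":[0,0,0]},{"linear":[-1,0,0],"turn":[0,0,0]},{"linear":[-1,0,0],"turn":[0,0,0]},{"linear":[-1,0,0],"turn":[0,0,0]},{"linear":[-1,0,0],"turn":[0,0,0]}]' -0.1
python3 - <<'E'
from h import *
p,M=now()
# camera vantage: TCP so that camera sees the pocket: cam offset ~ tool y +67
plan(bed(10,-60,230),tool(-B[:,2],B[:,0]),5)
E
```

```text
t: 6.9
ee_pos: [0.5802, -0.1031, 0.3314]
eef_rot: [-0.021, 0.499, 0.04, 0.865]
wrist_force: [1.3, -0.7, -0.3]
gripper_width: 0.45
t 6.9 p [ 0.5802 -0.1031  0.3314] F [ 1.3 -0.7 -0.3] w 0.45 j [-0.58 -0.06  1.69  0.36  1.12 -0.77]
N 5 linear [-0.272, -1.183, -1.112] turn [0.001, 0.001, -0.008] | total mm [ -27.4 -118.2 -111.2] deg [ 0.   0.  -0.2]
```

```bash
python3 -m jog '[{"linear":[0,-0.8,-0.9],"turn":[0,0,0]},{"linear":[0,-0.8,-0.9],"turn":[0,0,0]},{"linear":[0,-0.8,-0.9],"turn":[0,0,0]},{"linear":[0,-0.8,-0.9],"turn":[0,0,0]},{"linear":[0,-0.8,-0.9],"turn":[0,0,0]},{"linear":[0,0,0],"turn":[0,0,0]},{"linear":[0,0,0],"turn":[0,0,0]}]' 1
python3 - <<'E'
from h import *
from station import vision
p,M=now();print((p-O)@B*1000)
r=vision.read_camera("wrist"); np.savez("w4.npz",**r); cv2.imwrite("pics/w4.png",r["color"][:,:,::-1])
crop(r,130,80,370,250,3.3,"pics/w4c.png")
E
```

```text
t: 7.6
ee_pos: [0.5105, -0.1898, 0.2853]
eef_rot: [-0.02, 0.499, 0.039, 0.865]
wrist_force: [-0.5, -0.0, 0.0]
gripper_width: 0.979
t 7.6 p [ 0.5105 -0.1898  0.2853] F [-0.5 -0.   0. ] w 0.979 j [-0.88 -0.09  1.83  0.47  1.14 -1.11]
[ 31.38379351 -21.99703579 201.66786072]
```

View pics/w4c.png

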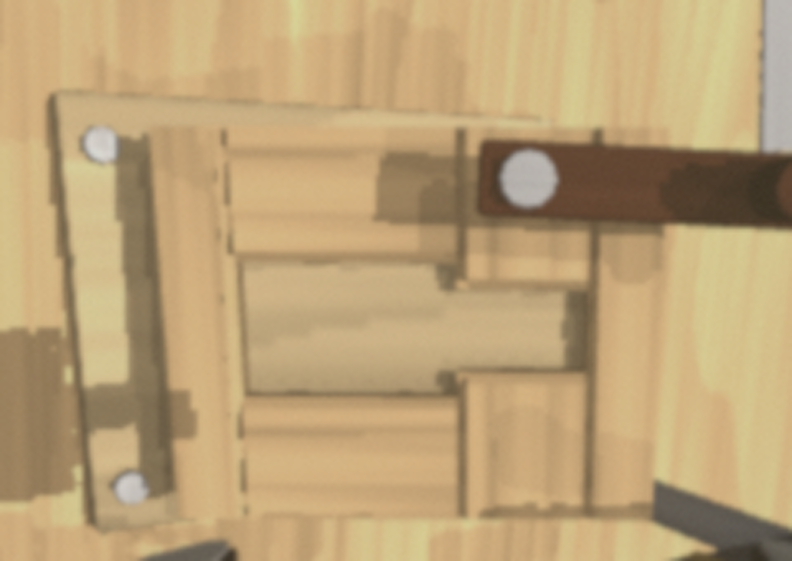

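Run:
```python
from h import *
r=load("w4.npz")
def f(u,v,z): return ((onplane(r,u/3.3+130,v/3.3+80,O+B[:,2]*z/1000,B[:,2])-O)@B*1000).round(1)
print("bolt exp 42,55",f(528,179,70))
print("rim y+ 75",f(230,127,14),f(580,129,14),"rim y- -75",f(250,517,14),f(580,516,14))
print("rim x- -95",f(150,140,14),f(178,490,14),"x+ 95",f(655,500,14))
print("pocket y+ 26 at rim/bevel",f(260,259,12),f(430,259,12),"floor y- -26",f(260,394,0),f(430,394,0))
print("tenon y+ 16 rim", f(480,288,12),f(575,291,12),"y- -16 floor",f(480,373,0),f(575,373,0))
print("left end -67 floor",f(246,290,0),f(247,380,0),"tenon end +67 floor/rim",f(586,330,0),f(590,330,12))
C=cloud(r);q=(C-O)@B*1000
m=np.zeros(q.shape[:2],bool);m[160:196,205:260]=1
print("floor z",np.median(q[165:190,210:255,2]),"rim z",np.median(q[205:230,210:265,2]))
```

```text
bolt exp 42,55 [42.9 53.2 70. ]
rim y+ 75 [-63.9  73.1  14. ] [63.7 72.3 14. ] rim y- -75 [-65.5 -75.7  14. ] [ 66.6 -75.5  14. ]
rim x- -95 [-93.4  68.6  14. ] [-93.5 -64.4  14. ] x+ 95 [ 96.4 -68.8  14. ]
pocket y+ 26 at rim/bevel [-56.2  25.7  12. ] [ 8.1 25.7 12. ] floor y- -26 [-62.  -28.3   0. ] [  6.5 -28.4   0. ]
tenon y+ 16 rim [26.9 14.8 12. ] [63.1 13.6 12. ] y- -16 floor [ 26.7 -19.9   0. ] [ 64.7 -19.9   0. ]
left end -67 floor [-65.1  13.2   0. ] [-66.9 -22.6   0. ] tenon end +67 floor/rim [68.8 -2.7  0. ] [69.2 -1.3 12. ]
floor z -0.8401777354289205 rim z 13.293109649353264
```

Run:
```python
from h import *
a=load("scene0.npz");b=load("side0.npz")
print("glue top scene",onz(a,329,238,.18),"side",onz(b,196.5,204,.18))
C=cloud(a);print(C[280,325],cloud(b)[245,202])
g=np.array([.4936,.1271]);th=np.radians(21.5);ax=np.array([np.cos(th),np.sin(th)]);ay=np.array([-ax[1],ax[0]])
for q in (onz(a,329,238,.18),onz(b,196.5,204,.18)): d=q[:2]-g; print("rel to grasp along/across",d@ax,d@ay)
p,M=now()
down=np.array([0,0,-1.])
T=tool(down,np.array([ax[1],-ax[0],0])); plan([g[0],g[1],.25],T,20)
```

```text
glue top scene [0.70937253 0.05797986 0.18      ] side [0.69603077 0.06510353 0.18      ]
[0.73260797 0.051171   0.09393489] [0.68422964 0.08099239 0.07022616]
rel to grasp along/across 0.17542593401665954 -0.14339148792941006
rel to grasp along/across 0.1656233642884214 -0.13187372978572431
t 7.65 p [ 0.5109 -0.1894  0.2855] F [0.3 0.3 0.2] w 0.993 j [-0.88 -0.09  1.83  0.47  1.14 -1.11]
N 20 linear [0.0, 0.699, -0.486] turn [0.598, 0.214, -0.162] | total mm [ 37.2 316.6  -8.8] deg [ 71.8  25.6 -19.4]
```

```bash
python3 -m jog '[{"linear":[0,0.7,-0.49],"turn":[0.6,0.214,-0.162]},{"linear":[0,0.7,-0.49],"turn":[0.6,0.214,-0.162]},{"linear":[0,0.7,-0.49],"turn":[0.6,0.214,-0.162]},{"linear":[0,0.7,-0.49],"turn":[0.6,0.214,-0.162]},{"linear":[0,0.7,-0.49],"turn":[0.6,0.214,-0.162]},{"linear":[0,0.7,-0.49],"turn":[0.6,0.214,-0.162]},{"linear":[0,0.7,-0.49],"turn":[0.6,0.214,-0.162]},{"linear":[0,0.7,-0.49],"turn":[0.6,0.214,-0.162]},{"linear":[0,0.7,-0.49],"turn":[0.6,0.214,-0.162]},{"linear":[0,0.7,-0.49],"turn":[0.6,0.214,-0.162]}]'
python3 -m jog '[{"linear":[0,0.7,-0.49],"turn":[0.6,0.214,-0.162]},{"linear":[0,0.7,-0.49],"turn":[0.6,0.214,-0.162]},{"linear":[0,0.7,-0.49],"turn":[0.6,0.214,-0.162]},{"linear":[0,0.7,-0.49],"turn":[0.6,0.214,-0.162]},{"linear":[0,0.7,-0.49],"turn":[0.6,0.214,-0.162]},{"linear":[0,0.7,-0.49],"turn":[0.6,0.214,-0.162]},{"linear":[0,0.7,-0.49],"turn":[0.6,0.214,-0.162]},{"linear":[0,0.7,-0.49],"turn":[0.6,0.214,-0.162]},{"linear":[0,0.7,-0.49],"turn":[0.6,0.214,-0.162]},{"linear":[0,0.7,-0.49],"turn":[0.6,0.214,-0.162]}]'
python3 -m jog '[{"linear":[0,0,0],"turn":[0,0,0]},{"linear":[0,0,0],"turn":[0,0,0]}]'
python3 - <<'E'
from h import *
from station import vision
p,M=now();print(M.round(3))
r=vision.read_camera("wrist"); np.savez("w5.npz",**r); cv2.imwrite("pics/w5.png",r["color"][:,:,::-1])
E
```

```text
t: 8.65
ee_pos: [0.4521, -0.0332, 0.2547]
eef_rot: [0.201, 0.575, -0.191, 0.769]
wrist_force: [0.5, -0.0, -0.8]
gripper_width: 0.996
t: 9.65
ee_pos: [0.4929, 0.1304, 0.2501]
eef_rot: [0.4, 0.584, -0.398, 0.583]
wrist_force: [0.3, -0.1, -0.0]
gripper_width: 1.002
t: 9.85
ee_pos: [0.4924, 0.1288, 0.2494]
eef_rot: [0.398, 0.585, -0.398, 0.584]
wrist_force: [-0.0, -1.0, -0.3]
gripper_width: 0.995
t 9.85 p [0.4924 0.1288 0.2494] F [-0.  -1.  -0.3] w 0.995 j [0.04 0.15 1.53 0.   1.46 1.23]
[[-0.001  0.93   0.367]
 [ 0.001  0.367 -0.93 ]
 [-1.    -0.    -0.001]]
```

View pics/w5.png

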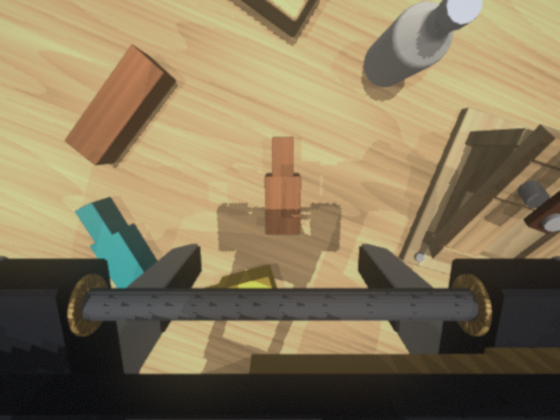

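Run:
```python
from h import *
r=load("w5.npz"); crop(r,250,125,320,250,5,"pics/w5c.png")
hsv=cv2.cvtColor(r["color"],cv2.COLOR_RGB2HSV); print(hsv[200,283],hsv[150,283],hsv[200,330])
C=cloud(r); z=C[...,2]
m=np.zeros(z.shape,bool); m[125:245,255:312]=1; m&=(z>.044)&(z<.052)
P=(C[m][:,:2]*1000).astype(np.float32); print(m.sum(),np.median(C[m][:,2]),cv2.minAreaRect(P))
```

```text
[ 12 135 157] [ 12 132 178] [ 17 102 192]
2940 0.04724232229232869 ((502.06097412109375, 128.90817260742188), (129.175048828125, 47.900447845458984), 22.149085998535156)
```

View pics/w5c.png

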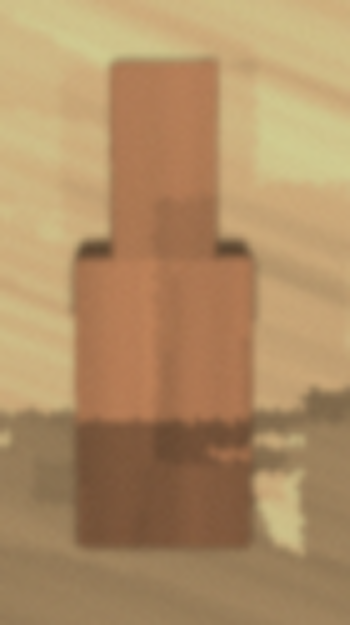

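Run:
```python
from h import *
for n in("scene0","side0"):
    r=load(n+".npz");C=cloud(r);hsv=cv2.cvtColor(r["color"],cv2.COLOR_RGB2HSV)
    m=(np.abs(hsv[...,0].astype(int)-28)<5)&(hsv[...,1]>200)&(C[...,2]>.03)&(C[...,2]<.055); P=C[m];print(n,m.sum(),P.min(0),P.max(0),cv2.minAreaRect((P[:,:2]*1000).astype(np.float32)))
    g=np.array([.4946,.126]);d=(P[:,:2]-g);ax=np.array([.93,.367]);az=np.array([.367,-.93]);print((d@ax).max(),(d@az).min(),(d@az).max())
```

```text
scene0 115 [0.29303272 0.07567075 0.03015647] [0.37982273 0.18814103 0.04824265] ((338.025390625, 140.24322509765625), (39.86610412597656, 125.23916625976562), 25.551382064819336)
-0.11678305511094048 -0.13176635164112918 -0.006944862556958898
side0 77 [0.26903777 0.10936248 0.03005806] [0.36930412 0.19671769 0.04912085] ((314.7115478515625, 144.27610778808594), (45.67622375488281, 121.75114440917969), 37.35205841064453)
-0.12249099849567642 -0.14145540622191538 -0.030510691319886873
```

Clear. I'll descend on the blank.

```bash
python3 -m jog '[{"linear":[1,0.05,0.17],"turn":[0,0,0]},{"linear":[1,0,0],"turn":[0,0,0]},{"linear":[1,0,0],"turn":[0,0,0]},{"linear":[1,0,0],"turn":[0,0,0]},{"linear":[1,0,0],"turn":[0,0,0]},{"linear":[1,0,0],"turn":[0,0,0]},{"linear":[1,0,0],"turn":[0,0,0]},{"linear":[1,0,0],"turn":[0,0,0]},{"linear":[1,0,0],"turn":[0,0,0]},{"linear":[0,0,0],"turn":[0,0,0]}]'
python3 -m jog '[{"linear":[0.8,0,0],"turn":[0,0,0]},{"linear":[0.8,0,0],"turn":[0,0,0]},{"linear":[0.4,0,0],"turn":[0,0,0]},{"linear":[0.35,0,0],"turn":[0,0,0]},{"linear":[0,0,0],"turn":[0,0,0]},{"linear":[0,0,0],"turn":[0,0,0]}]'
python3 - <<'E'
from h import *
p,M=now()
E
```

```text
t: 10.9
ee_pos: [0.4918, 0.1252, 0.0675]
eef_rot: [0.398, 0.586, -0.399, 0.582]
wrist_force: [-0.3, 0.3, 0.9]
gripper_width: 0.996
t: 11.5
ee_pos: [0.4948, 0.1257, 0.0229]
eef_rot: [0.399, 0.584, -0.398, 0.584]
wrist_force: [0.7, -0.1, 0.5]
gripper_width: 0.998
t 11.5 p [0.4948 0.1257 0.0229] F [ 0.7 -0.1  0.5] w 0.998 j [0.03 0.37 1.84 0.   0.92 1.23]
```

```bash
python3 -m jog '[{"linear":[0.2,0,0],"turn":[0,0,0]},{"linear":[0,0,0],"turn":[0,0,0]},{"linear":[0,0,0],"turn":[0,0,0]},{"linear":[0,0,0],"turn":[0,0,0]},{"linear":[0,0,0],"turn":[0,0,0]},{"linear":[0,0,0],"turn":[0,0,0]},{"linear":[0,0,0],"turn":[0,0,0]},{"linear":[0,0,0],"turn":[0,0,0]},{"linear":[0,0,0],"turn":[0,0,0]}]' -1 25
python3 -m jog '[{"linear":[-0.5,0,0],"turn":[0,0,0]},{"linear":[-1,0,0],"turn":[0,0,0]},{"linear":[-1,0,0],"turn":[0,0,0]},{"linear":[-1,0,0],"turn":[0,0,0]},{"linear":[-1,0,0],"turn":[0,0,0]},{"linear":[-1,0,0],"turn":[0,0,0]},{"linear":[-1,0,0],"turn":[0,0,0]},{"linear":[-1,0,0],"turn":[0,0,0]},{"linear":[-1,0,0],"turn":[0,0,0]},{"linear":[-1,0,0],"turn":[0,0,0]}]'
python3 - <<'E'
from h import *
from station import vision
p,M=now();
r=vision.read_camera("wrist"); np.savez("w6.npz",**r); cv2.imwrite("pics/w6.png",r["color"][:,:,::-1])
T=tool(-B[:,2],-B[:,1])
# blank centre at bed z 24+60 ; grasp 13 above centre & x -8 -> TCP z = zc+13-19
plan(bed(-8,0,120),T,20)
plan([.47,0,.30],M,10)
E
```

```text
t: 12.4
ee_pos: [0.4944, 0.1257, 0.0183]
eef_rot: [0.399, 0.585, -0.399, 0.583]
wrist_force: [0.4, -0.9, 1.5]
gripper_width: 0.512
t: 13.4
ee_pos: [0.4941, 0.1254, 0.2095]
eef_rot: [0.399, 0.585, -0.399, 0.583]
wrist_force: [0.1, 0.2, -0.9]
gripper_width: 0.51
t 13.4 p [0.4941 0.1254 0.2095] F [ 0.1  0.2 -0.9] w 0.51 j [0.03 0.18 1.6  0.   1.36 1.23]
N 20 linear [0.022, -0.137, 0.724] turn [0.133, -0.036, 0.246] | total mm [ 17.7 -88.8 279.8] deg [16.  -4.3 29.5]
N 10 linear [-0.436, -0.349, 0.537] turn [0.0, 0.002, -0.005] | total mm [-87.3 -69.6 107.5] deg [ 0.   0.1 -0.3]
```

View pics/w6.png

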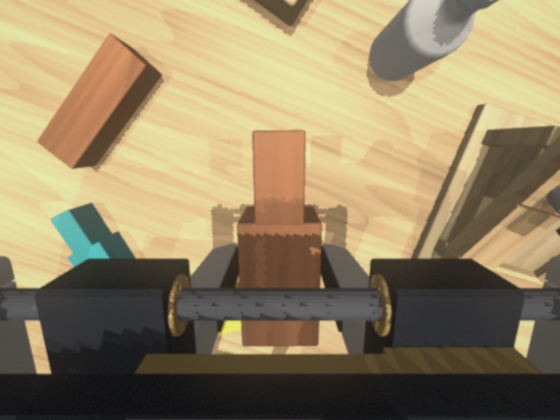

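Run:
```python
from h import *
r=load("w6.npz"); p,M=now(); 
crop(r,225,120,335,250,5,"pics/w6c.png")
T=tool(-B[:,2],-B[:,1]); plan(bed(-8,0,200),T,16)
def f(u,v,x): q=onplane(r,u,v,p+M[:,0]*x/1000,M[:,0]); return ((q-p)@M*1000).round(1)
for u,v in((253,131),(304,131),(254,205),(304,205),(239,222),(321,222)): print((u,v),f(u,v,-30))
```

```text
t 13.45 p [0.4961 0.1256 0.2131] F [ 0.4 -1.2  1. ] w 0.508 j [0.03 0.17 1.6  0.   1.37 1.23]
N 16 linear [-0.216, -0.24, 0.891] turn [0.166, -0.045, 0.307] | total mm [ -51.8 -126.9  268.6] deg [16.  -4.3 29.5]
(253, 131) [-30.   70.8 -13.9]
(304, 131) [-30.   70.8  11.8]
(254, 205) [-30.   32.8 -14.2]
(304, 205) [-30.   32.8  12.5]
(239, 222) [-30.   23.4 -22.5]
(321, 222) [-30.   23.4  21.9]
```

View pics/w6c.png

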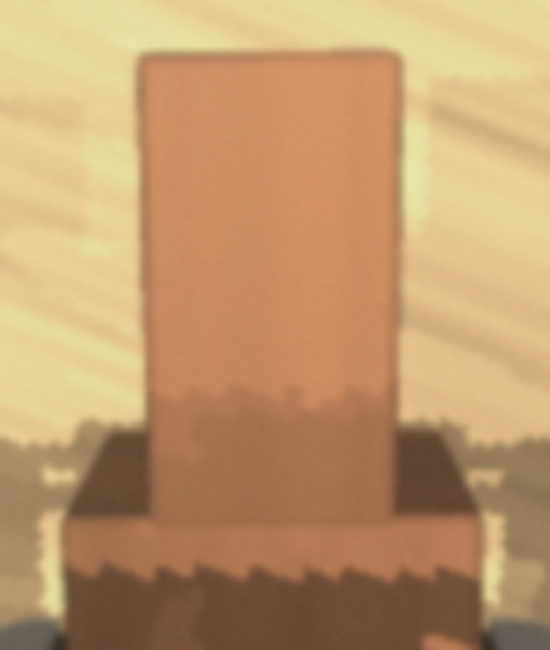

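Run:
```python
from h import *
r=load("w6.npz"); p,M=now(); print(r["depth"][170,280],r["depth"][140,280],r["depth"][235,280]); C=cloud(r); Q=(C-p)@M*1000
for u,v in((280,140),(280,200),(280,235),(258,140),(300,140),(258,195),(300,195)): print(Q[v,u].round(1))
print((r["pose"][:3,3]-p)@M*1000, p)
x=Q[...,0]; m=np.zeros(x.shape,bool); m[120:250,225:335]=1; P=Q[m&(x<-15)]; print(cv2.minAreaRect(P[:,1:].astype(np.float32)),P.min(0),P.max(0))
t=Q[m&(x<-15)&(Q[...,1]>40)]; print("tenon",t.min(0),t.max(0))
```

```text
t 13.45 p [0.4961 0.1256 0.2131] F [ 0.4 -1.2  1. ] w 0.508 j [0.03 0.17 1.6  0.   1.37 1.23]
0.15981582 0.15736271 0.16939557
[-24.   66.5  -0.3]
[-26.1  34.8  -0.3]
[-24.8  14.4  -0.3]
[-25.8  66.5 -11.7]
[-25.2  66.5  10.1]
[-25.2  37.4 -12.3]
[-25.3  37.4  10.6]
[-186.45769831   66.20744366   -0.43352684] [0.49609392 0.12559625 0.21306486]
((38.648284912109375, -0.2176036834716797), (65.88568878173828, 62.6888313293457), 0.41996732354164124) [-186.45769831    5.53166087  -31.78582175] [-15.03742116  71.56692806  30.90086568]
tenon [-186.45769831   40.00857946  -14.93782252] [-22.49623145  71.56692806  13.07494924]
```

```bash
python3 -m jog '[{"linear":[-0.22,-0.24,0.89],"turn":[0.166,-0.045,0.307]},{"linear":[-0.22,-0.24,0.89],"turn":[0.166,-0.045,0.307]},{"linear":[-0.22,-0.24,0.89],"turn":[0.166,-0.045,0.307]},{"linear":[-0.22,-0.24,0.89],"turn":[0.166,-0.045,0.307]},{"linear":[-0.22,-0.24,0.89],"turn":[0.166,-0.045,0.307]},{"linear":[-0.22,-0.24,0.89],"turn":[0.166,-0.045,0.307]},{"linear":[-0.22,-0.24,0.89],"turn":[0.166,-0.045,0.307]},{"linear":[-0.22,-0.24,0.89],"turn":[0.166,-0.045,0.307]}]'
python3 -m jog '[{"linear":[-0.22,-0.24,0.89],"turn":[0.166,-0.045,0.307]},{"linear":[-0.22,-0.24,0.89],"turn":[0.166,-0.045,0.307]},{"linear":[-0.22,-0.24,0.89],"turn":[0.166,-0.045,0.307]},{"linear":[-0.22,-0.24,0.89],"turn":[0.166,-0.045,0.307]},{"linear":[-0.22,-0.24,0.89],"turn":[0.166,-0.045,0.307]},{"linear":[-0.22,-0.24,0.89],"turn":[0.166,-0.045,0.307]},{"linear":[-0.22,-0.24,0.89],"turn":[0.166,-0.045,0.307]},{"linear":[-0.22,-0.24,0.89],"turn":[0.166,-0.045,0.307]},{"linear":[0,0,0],"turn":[0,0,0]},{"linear":[0,0,0],"turn":[0,0,0]}]'
python3 - <<'E'
from h import *
from station import vision
p,M=now(); print((p-O)@B*1000)
T=tool(-B[:,2],-B[:,1]); plan(bed(-7,0,100),T,5)
r=vision.read_camera("wrist"); np.savez("w7.npz",**r); cv2.imwrite("pics/w7.png",r["color"][:,:,::-1])
E
```

```text
t: 14.25
ee_pos: [0.4974, -0.0231, 0.2401]
eef_rot: [0.503, 0.488, -0.367, 0.611]
wrist_force: [-0.4, -0.7, -1.7]
gripper_width: 0.509
t: 15.25
ee_pos: [0.4734, -0.1706, 0.2605]
eef_rot: [0.595, 0.382, -0.329, 0.626]
wrist_force: [1.1, -0.6, -2.4]
gripper_width: 0.511
t 15.25 p [ 0.4734 -0.1706  0.2605] F [ 1.1 -0.6 -2.4] w 0.511 j [-0.92 -0.16  1.94  0.48  1.12  0.4 ]
[-11.6438194    0.43264241 197.83525976]
N 5 linear [0.978, 0.051, 0.004] turn [-0.003, -0.0, 0.014] | total mm [97.8  5.4  0.4] deg [-0.1 -0.   0.4]
```

View pics/w7.png

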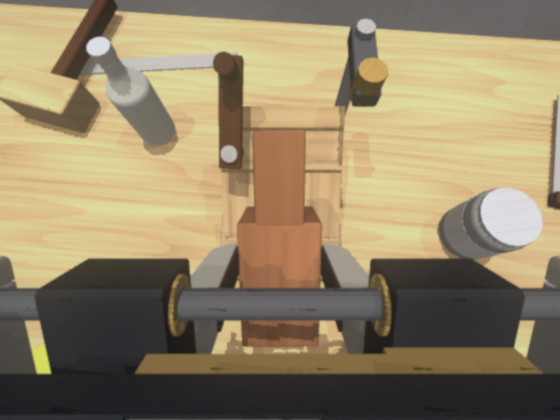

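```bash
python3 -m jog '[{"linear":[1,0.05,0],"turn":[0,0,0.07]},{"linear":[1,0.05,0],"turn":[0,0,0]},{"linear":[1,0.05,0],"turn":[0,0,0]},{"linear":[1,0.05,0],"turn":[0,0,0]},{"linear":[1,0.05,0],"turn":[0,0,0]},{"linear":[1,0,0],"turn":[0,0,0]},{"linear":[0.8,0,0],"turn":[0,0,0]},{"linear":[0,0,0],"turn":[0,0,0]},{"linear":[0,0,0],"turn":[0,0,0]}]'
python3 - <<'E'
from h import *
from station import vision
p,M=now(); print((p-O)@B*1000)
T=tool(-B[:,2],-B[:,1]); plan(bed(-7,0,50),T,1)
r=vision.read_camera("wrist"); np.savez("w8.npz",**r); cv2.imwrite("pics/w8.png",r["color"][:,:,::-1]); crop(r,190,70,370,270,3,"pics/w8c.png")
r=vision.read_camera("side"); np.savez("s8.npz",**r); crop(r,200,110,360,260,5,"pics/s8c.png")
E
```

```text
t: 16.2
ee_pos: [0.5462, -0.1629, 0.1455]
eef_rot: [0.596, 0.381, -0.326, 0.627]
wrist_force: [-0.2, 0.0, -0.7]
gripper_width: 0.513
t 16.2 p [ 0.5462 -0.1629  0.1455] F [-0.2  0.  -0.7] w 0.513 j [-0.76  0.08  2.03  0.58  0.76  0.35]
[-5.75586649  1.73429198 61.65602631]
N 1 linear [0.583, -0.063, 0.088] turn [0.017, -0.019, -0.002] | total mm [11.7 -1.3  1.8] deg [ 0.1 -0.1 -0. ]
```

View pics/w8c.png

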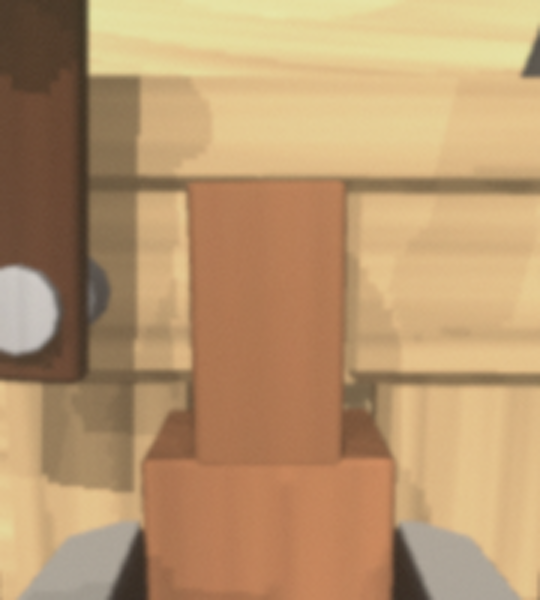

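View pics/s8c.png

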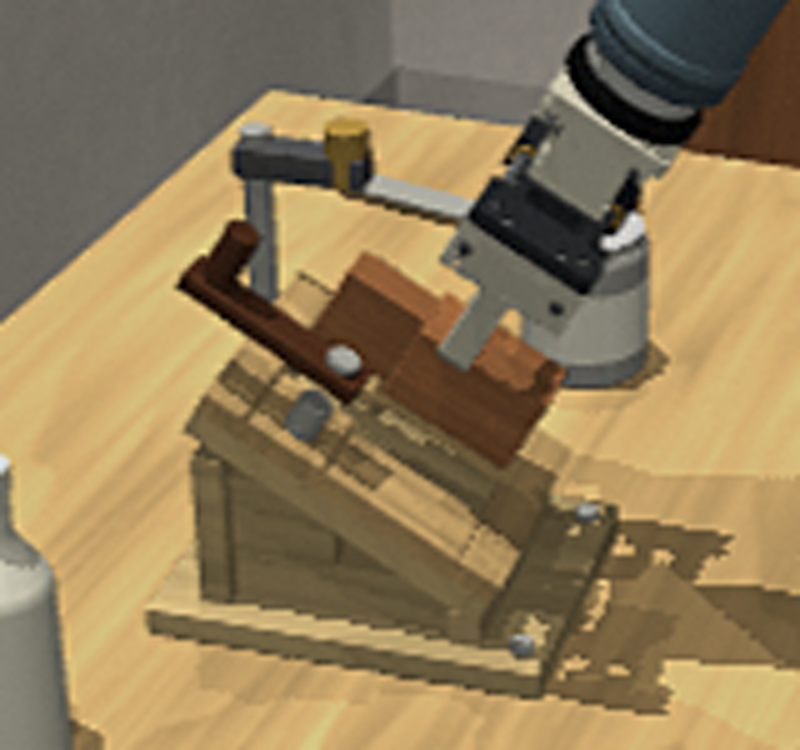

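Run:
```python
from h import *
r=load("w8.npz"); crop(r,230,120,330,225,7,"pics/w8d.png")
C=cloud(r); q=(C-O)@B*1000
for v in (150,165,180,193,200,206): print(v,[(u,*q[v,u].round(0)) for u in (236,242,246,250,252,254,304,306,308,312,316,320)])
```

```text
150 [(236, np.float64(55.0), np.float64(36.0), np.float64(12.0)), (242, np.float64(55.0), np.float64(31.0), np.float64(13.0)), (246, np.float64(55.0), np.float64(28.0), np.float64(14.0)), (250, np.float64(55.0), np.float64(25.0), np.float64(13.0)), (252, np.float64(55.0), np.float64(23.0), np.float64(12.0)), (254, np.float64(57.0), np.float64(15.0), np.float64(90.0)), (304, np.float64(57.0), np.float64(-11.0), np.float64(90.0)), (306, np.float64(55.0), np.float64(-19.0), np.float64(10.0)), (308, np.float64(55.0), np.float64(-20.0), np.float64(11.0)), (312, np.float64(55.0), np.float64(-23.0), np.float64(13.0)), (316, np.float64(55.0), np.float64(-26.0), np.float64(13.0)), (320, np.float64(55.0), np.float64(-29.0), np.float64(14.0))]
165 [(236, np.float64(44.0), np.float64(36.0), np.float64(14.0)), (242, np.float64(43.0), np.float64(32.0), np.float64(12.0)), (246, np.float64(44.0), np.float64(28.0), np.float64(13.0)), (250, np.float64(44.0), np.float64(25.0), np.float64(14.0)), (252, np.float64(43.0), np.float64(24.0), np.float64(13.0)), (254, np.float64(49.0), np.float64(16.0), np.fl
[... 2655 characters left out ...]
.0), np.float64(13.0)), (242, np.float64(10.0), np.float64(33.0), np.float64(13.0)), (246, np.float64(11.0), np.float64(29.0), np.float64(14.0)), (250, np.float64(17.0), np.float64(23.0), np.float64(45.0)), (252, np.float64(17.0), np.float64(21.0), np.float64(43.0)), (254, np.float64(27.0), np.float64(16.0), np.float64(89.0)), (304, np.float64(27.0), np.float64(-12.0), np.float64(89.0)), (306, np.float64(17.0), np.float64(-17.0), np.float64(46.0)), (308, np.float64(17.0), np.float64(-18.0), np.float64(46.0)), (312, np.float64(17.0), np.float64(-21.0), np.float64(44.0)), (316, np.float64(10.0), np.float64(-28.0), np.float64(10.0)), (320, np.float64(11.0), np.float64(-31.0), np.float64(14.0))]
```

View pics/w8d.png

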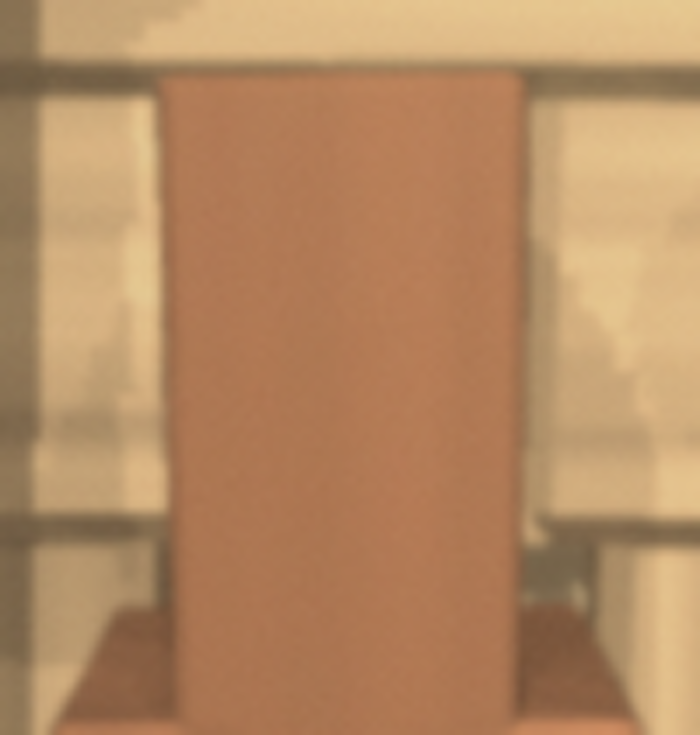

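Run:
```python
from h import *
from station import vision
r=vision.read_camera("scene"); np.savez("c8.npz",**r); crop(r,160,170,290,310,5,"pics/c8c.png")
```

```text
(no output)
```

View pics/c8c.png

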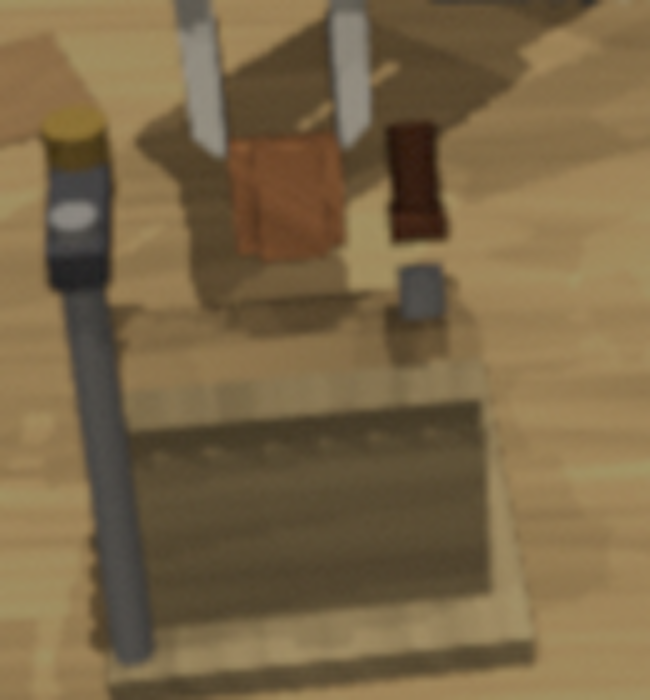

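```bash
python3 - <<'E'
from h import *
r=load("c8.npz")
def P(x,y,z): return ((proj(r,bed(x,y,z))-[160,170])*5).round(0)
print("post mid left/right",P(42,65,33),P(42,45,33),"obs x 444/400")
print("rim far corners",P(95,75,14),P(95,-75,14),"obs (483,365), (~125,395)")
print("tenon top corners at TCP y+1.7",P(66,15.7,91),P(66,-12.3,91),"obs ?")
print("tenon end bottom",P(66,15.7,43),P(66,-12.3,43))
print("body top corners",P(16,25.7,91),P(16,-22.3,91))
print("bottom board far corners", [((proj(r,np.array([*( O[:2]+ (R.from_euler('z',HD).as_matrix()@[x,y,0])[:2]),.018]))-[160,170])*5).round(0) for x,y in ((115,90),(115,-90))])
E
python3 - <<'E'
from h import *
r=load("c8.npz"); crop(r,200,190,260,240,13,"pics/c8d.png")
E
```

```text
post mid left/right [445. 263.] [399. 267.] obs x 444/400
rim far corners [483. 317.] [110. 352.] obs (483,365), (~125,395)
tenon top corners at TCP y+1.7 [319. 138.] [251. 144.] obs ?
tenon end bottom [329. 254.] [261. 260.]
body top corners [339. 133.] [228. 142.]
bottom board far corners [array([-2739., -1532.]), array([ 2344., -1527.])]
```

View pics/c8d.png

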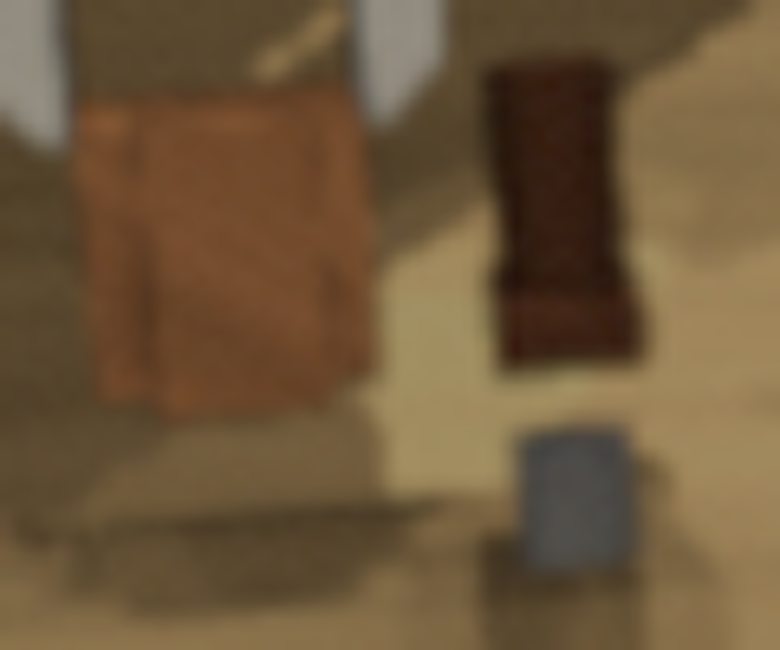

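```bash
python3 -m jog '[{"linear":[0.4,-0.06,0.15],"turn":[0,0,0]},{"linear":[0.4,0,0],"turn":[0,0,0]},{"linear":[0.4,0,0],"turn":[0,0,0]},{"linear":[0,0,0],"turn":[0,0,0]},{"linear":[0,0,0],"turn":[0,0,0]}]'
python3 - <<'E'
from h import *
from station import vision
p,M=now(); print((p-O)@B*1000)
r=vision.read_camera("wrist"); np.savez("w9.npz",**r); crop(r,210,100,350,240,5,"pics/w9c.png")
E
```

```text
t: 16.85
ee_pos: [0.557, -0.166, 0.1236]
eef_rot: [0.597, 0.38, -0.326, 0.627]
wrist_force: [-1.0, 0.7, -1.6]
gripper_width: 0.511
t 16.85 p [ 0.557  -0.166   0.1236] F [-1.   0.7 -1.6] w 0.511 j [-0.75  0.13  2.03  0.61  0.7   0.32]
[-7.59015938 -2.26804068 37.38603931]
```

View pics/w9c.png

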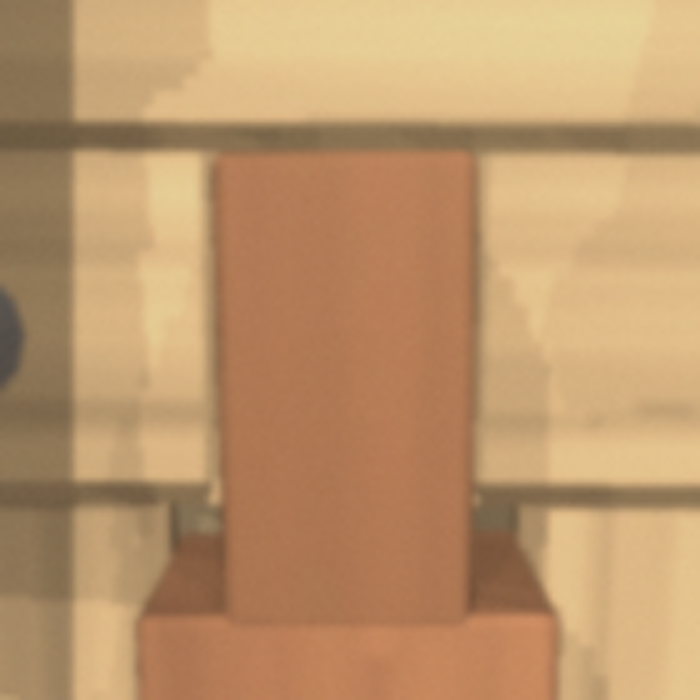

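```bash
python3 -m jog '[{"linear":[0.25,0,0],"turn":[0,0,0]},{"linear":[0.25,0,0],"turn":[0,0,0]},{"linear":[0.2,0,0],"turn":[0,0,0]},{"linear":[0,0,0],"turn":[0,0,0]}]'
python3 - <<'E'
from h import *
p,M=now(); print((p-O)@B*1000)
E
```

```text
t: 17.3
ee_pos: [0.5641, -0.1653, 0.1113]
eef_rot: [0.597, 0.38, -0.326, 0.627]
wrist_force: [0.6, 0.2, -1.4]
gripper_width: 0.511
t 17.3 p [ 0.5641 -0.1653  0.1113] F [ 0.6  0.2 -1.4] w 0.511 j [-0.73  0.16  2.03  0.63  0.67  0.3 ]
[-7.59354541 -2.23292157 23.25146065]
```

```bash
python3 -m jog '[{"linear":[0.15,0,0],"turn":[0,0,0]},{"linear":[0.1,0,0],"turn":[0,0,0]},{"linear":[0,0,0],"turn":[0,0,0]}]'
python3 - <<'E'
from h import *
from station import vision
p,M=now(); print((p-O)@B*1000)
r=vision.read_camera("side"); np.savez("s9.npz",**r); crop(r,220,120,340,250,5,"pics/s9c.png")
E
```

```text
t: 17.6
ee_pos: [0.5667, -0.1653, 0.1075]
eef_rot: [0.597, 0.38, -0.326, 0.627]
wrist_force: [0.1, 0.1, -1.4]
gripper_width: 0.509
t 17.6 p [ 0.5667 -0.1653  0.1075] F [ 0.1  0.1 -1.4] w 0.509 j [-0.73  0.17  2.03  0.64  0.66  0.3 ]
[-7.28697695 -2.46814903 18.62525899]
```

View pics/s9c.png

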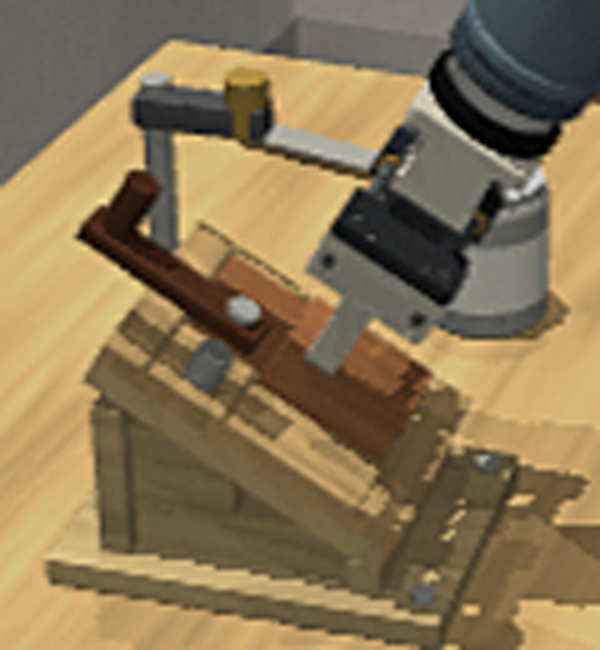

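```bash
python3 -m jog '[{"linear":[0.1,0,0],"turn":[0,0,0]},{"linear":[0,0,0],"turn":[0,0,0]}]'; python3 -m jog '[{"linear":[0.1,0,0],"turn":[0,0,0]},{"linear":[0,0,0],"turn":[0,0,0]}]'
python3 - <<'E'
from h import *
p,M=now(); print((p-O)@B*1000)
E
```

```text
t: 17.85
ee_pos: [0.5673, -0.1653, 0.1071]
eef_rot: [0.596, 0.38, -0.326, 0.628]
wrist_force: [-13.0, 1.0, 12.2]
gripper_width: 0.509
t: 18.05
ee_pos: [0.5685, -0.1652, 0.1065]
eef_rot: [0.596, 0.379, -0.325, 0.628]
wrist_force: [-17.8, 1.9, 20.4]
gripper_width: 0.513
t 18.05 p [ 0.5685 -0.1652  0.1065] F [-17.8   1.9  20.4] w 0.513 j [-0.73  0.18  2.03  0.64  0.65  0.29]
[-6.21145628 -2.55331365 16.81518826]
```

```bash
python3 -m jog '[{"linear":[-0.15,0,0],"turn":[0,0,0]},{"linear":[0,0,0],"turn":[0,0,0]}]'
python3 -m jog '[{"linear":[0,0,0],"turn":[0,0,0]},{"linear":[0,0,0],"turn":[0,0,0]},{"linear":[0,0,0],"turn":[0,0,0]},{"linear":[0,0,0],"turn":[0,0,0]},{"linear":[-0.5,0,0],"turn":[0,0,0]},{"linear":[-1,0,0],"turn":[0,0,0]},{"linear":[-1,0,0],"turn":[0,0,0]},{"linear":[-1,0,0],"turn":[0,0,0]},{"linear":[-1,0,0],"turn":[0,0,0]},{"linear":[-1,0,0],"turn":[0,0,0]}]' 0.6
python3 - <<'E'
from h import *
from station import vision
p,M=now(); print((p-O)@B*1000)
r=vision.read_camera("wrist"); np.savez("w10.npz",**r); cv2.imwrite("pics/w10.png",r["color"][:,:,::-1]); crop(r,210,100,350,240,5,"pics/w10c.png")
r=vision.read_camera("side"); np.savez("s10.npz",**r); crop(r,220,120,340,250,5,"pics/s10c.png")
E
```

```text
t: 18.25
ee_pos: [0.5673, -0.1656, 0.1075]
eef_rot: [0.596, 0.379, -0.326, 0.628]
wrist_force: [-1.1, 0.2, -0.6]
gripper_width: 0.51
t: 19.25
ee_pos: [0.5115, -0.1702, 0.2033]
eef_rot: [0.596, 0.38, -0.326, 0.628]
wrist_force: [-0.3, 1.0, 0.6]
gripper_width: 0.801
t 19.25 p [ 0.5115 -0.1702  0.2033] F [-0.3  1.   0.6] w 0.801 j [-0.84 -0.04  1.99  0.52  0.93  0.38]
[ -7.30976967  -2.49192283 129.29224385]
```

View pics/w10.png

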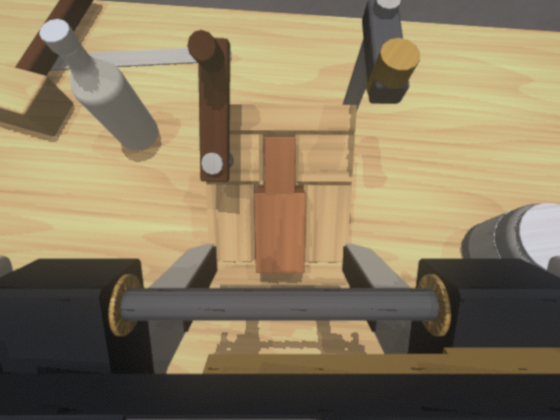

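View pics/s10c.png

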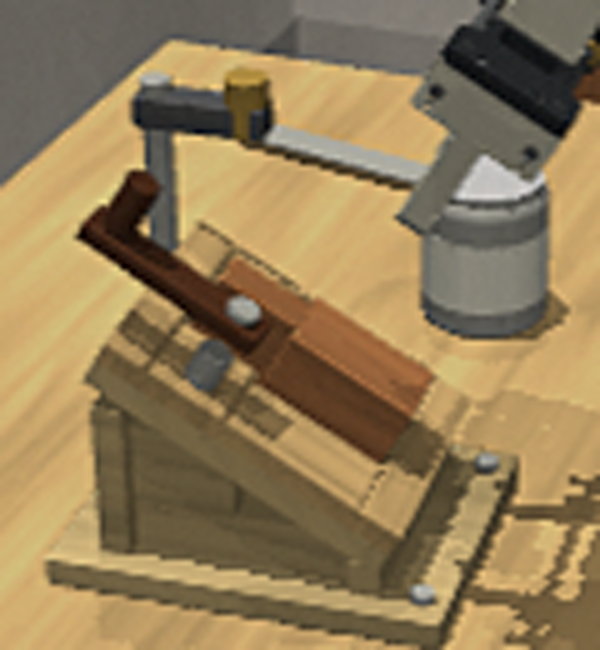

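```bash
python3 - <<'E'
from h import *
r=load("w10.npz"); C=cloud(r); q=(C-O)@B*1000
m=np.zeros(q.shape[:2],bool); m[125:270,245:315]=1; m&=(q[...,2]>35)&(q[...,2]<60)
P=q[m]; A=np.c_[P[:,:2],np.ones(len(P))]; c=np.linalg.lstsq(A,P[:,2],rcond=None)[0]; print(len(P),"top z",np.median(P[:,2]),"slopes deg",np.degrees(c[:2]),cv2.minAreaRect(P[:,:2].astype(np.float32)))
m2=np.zeros(q.shape[:2],bool); m2[140:178,310:345]=1; P=q[m2];A=np.c_[P[:,:2],np.ones(len(P))]; c=np.linalg.lstsq(A,P[:,2],rcond=None)[0];print("rim z",np.median(P[:,2]),np.degrees(c[:2]))
E
python3 - <<'E'
from h import *
p,M=now()
T=tool(-B[:,2],B[:,0])
print("peg tops"); r=load("w10.npz"); 
for u,v in((204,45),(213,163)): print(((onplane(r,u,v,O+B[:,2]*(.099 if v<100 else .070),B[:,2])-O)@B*1000).round(1))
plan(bed(110,50,190),T,18)
plan(bed(60,50,200),T,16)
E
```

```text
5632 top z 47.097998238212 slopes deg [-0.01963257 -0.13618963] ((1.1078300476074219, -2.8034610748291016), (125.64298248291016, 47.98306655883789), 0.048518579453229904)
rim z 13.282503369096545 [ 9.5059834 37.7090069]
t 19.35 p [ 0.5125 -0.1715  0.2051] F [ 0.5 -0.4  0.2] w 0.803 j [-0.84 -0.05  1.99  0.52  0.93  0.38]
peg tops
[122.   47.7  99. ]
[42.8 52.2 70. ]
N 18 linear [-0.165, 0.375, 0.119] turn [-0.833, 0.003, 0.0] | total mm [-59.4 116.  -53.5] deg [-89.9   0.4   0. ]
N 16 linear [-0.217, 0.294, 0.015] turn [-0.937, 0.004, 0.0] | total mm [-69.6  66.  -53.5] deg [-89.9   0.4   0. ]
```

```bash
cat >> h.py <<'E'
def Tphi(d): 
    a=np.radians(d); return tool(-B[:,2],np.cos(a)*B[:,0]+np.sin(a)*B[:,1])
E
python3 - <<'E'
from h import *
p,M=now()
plan(bed(122,48.5,180),Tphi(60),26)
R1=M@R.from_rotvec([-1.9,0,0]).as_matrix()
E
```

```text
t 19.35 p [ 0.5125 -0.1715  0.2051] F [ 0.5 -0.4  0.2] w 0.803 j [-0.84 -0.05  1.99  0.52  0.93  0.38]
N 26 linear [-0.094, 0.232, 0.275] turn [-0.961, 0.002, 0.001] | total mm [-49.3 127.9 -52. ] deg [-149.9    0.4    0.2]
```

```bash
python3 -m jog '[{"linear":[-0.6,0.5,-0.2],"turn":[-1,0,0]},{"linear":[-0.6,0.5,-0.2],"turn":[0,0,0]},{"linear":[-0.4,1,-0.4],"turn":[0,0,0]},{"linear":[-0.3,1,-0.4],"turn":[0,0,0]},{"linear":[-0.3,1,-0.4],"turn":[0,0,0]},{"linear":[-0.3,1,-0.4],"turn":[0,0,0]},{"linear":[0,1,-0.4],"turn":[0,0,0]},{"linear":[0,0,0],"turn":[-1,0,0]},{"linear":[0,0,0],"turn":[-1,0,0]},{"linear":[0,0,0],"turn":[-1,0,0]}]' 0
python3 -m jog '[{"linear":[0,0,0],"turn":[-1,0,0]},{"linear":[0,0,0],"turn":[-1,0,0]},{"linear":[0,0,0],"turn":[-1,0,0]},{"linear":[0,0,0],"turn":[-1,0,0]},{"linear":[0,0,0],"turn":[-1,0,0]},{"linear":[0,0,0],"turn":[-1,0,0]},{"linear":[0,0,0],"turn":[-1,0,0]},{"linear":[0,0,0],"turn":[-1,0,0]},{"linear":[0,0,0],"turn":[-1,0,0]},{"linear":[0,0,0],"turn":[-1,0,0]}]'
python3 -m jog '[{"linear":[0,0,0],"turn":[-1,0,0]},{"linear":[0,0,0],"turn":[-1,0,0]},{"linear":[0,0,0],"turn":[-1,0,0]},{"linear":[0,0,0],"turn":[-1,0,0]},{"linear":[0,0,0],"turn":[-1,0,0]},{"linear":[0,0,0],"turn":[-1,0,0]},{"linear":[0,0,0],"turn":[-1,0,0]},{"linear":[0,0,0],"turn":[-1,0,0]},{"linear":[0,0,0],"turn":[0,0,0]},{"linear":[0,0,0],"turn":[0,0,0]}]'
python3 - <<'E'
from h import *
from station import vision
p,M=now(); print((p-O)@B*1000)
plan(bed(122,48.5,70),Tphi(60),6)
r=vision.read_camera("wrist"); np.savez("w11.npz",**r); cv2.imwrite("pics/w11.png",r["color"][:,:,::-1])
E
```

```text
t: 20.35
ee_pos: [0.5812, -0.1041, 0.3019]
eef_rot: [0.451, 0.44, -0.239, 0.738]
wrist_force: [-0.0, 0.2, -0.6]
gripper_width: 0.502
t: 21.35
ee_pos: [0.5811, -0.1044, 0.3018]
eef_rot: [0.022, 0.501, 0.013, 0.865]
wrist_force: [0.8, -0.2, 0.1]
gripper_width: 0.498
t: 22.35
ee_pos: [0.5811, -0.1045, 0.3022]
eef_rot: [-0.329, 0.453, 0.214, 0.8]
wrist_force: [-0.2, 0.4, 0.5]
gripper_width: 0.502
t 22.35 p [ 0.5811 -0.1045  0.3022] F [-0.2  0.4  0.5] w 0.502 j [-0.58 -0.05  1.75  0.37  1.05 -1.52]
[107.11477542  56.88455776 177.39365672]
N 6 linear [0.895, -0.14, 0.027] turn [-0.505, 0.001, -0.001] | total mm [107.4 -16.2   5.4] deg [-18.2   0.   -0. ]
```

View pics/w11.png

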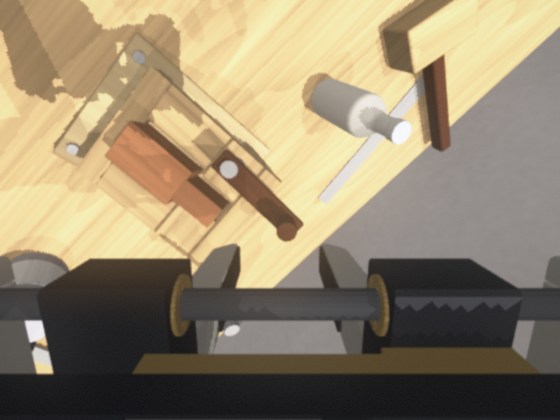

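Run:
```python
from h import *
r=load("w11.npz"); p,M=now()
for u,v,z in((288,232,99),(229,169,70)): print(((onplane(r,u,v,O+B[:,2]*z/1000,B[:,2])-O)@B*1000).round(1))
plan(bed(122.3,49,70),M,6)
```

```text
t 22.4 p [ 0.5811 -0.1045  0.3024] F [-0.4  0.5  0.7] w 0.5 j [-0.58 -0.05  1.75  0.37  1.05 -1.52]
[123.4  51.3  99. ]
[43.1 54.6 70. ]
N 6 linear [0.896, -0.133, 0.05] turn [0.0, 0.0, 0.0] | total mm [107.5 -15.9   5.9] deg [0. 0. 0.]
```

```bash
python3 -m jog '[{"linear":[0.6,-0.39,0.17],"turn":[0,0,0]},{"linear":[0.8,-0.39,0.17],"turn":[0,0,0]},{"linear":[1,0,0],"turn":[0,0,0]},{"linear":[1,0,0],"turn":[0,0,0]},{"linear":[1,0,0],"turn":[0,0,0]},{"linear":[0.6,0,0],"turn":[0,0,0]},{"linear":[0.35,0,0],"turn":[0,0,0]},{"linear":[0,0,0],"turn":[0,0,0]}]'
python3 - <<'E'
from h import *
from station import vision
p,M=now(); print((p-O)@B*1000)
r=vision.read_camera("wrist"); np.savez("w12.npz",**r); cv2.imwrite("pics/w12.png",r["color"][:,:,::-1])
E
```

```text
t: 23.2
ee_pos: [0.6486, -0.1056, 0.2168]
eef_rot: [-0.33, 0.453, 0.215, 0.8]
wrist_force: [-1.6, 1.2, 0.6]
gripper_width: 0.502
t 23.2 p [ 0.6486 -0.1056  0.2168] F [-1.6  1.2  0.6] w 0.502 j [-0.5   0.14  1.76  0.39  0.83 -1.53]
[122.59656378  49.89992391  69.9139852 ]
```

View pics/w12.png

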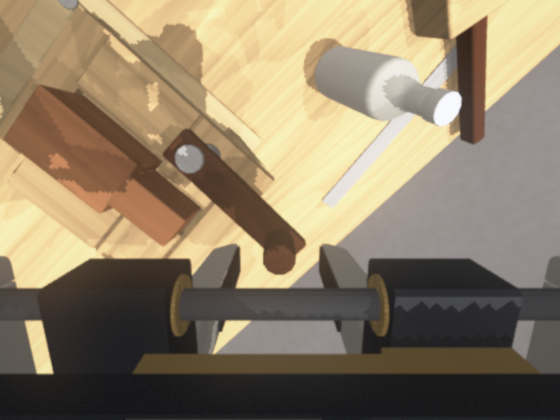

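```bash
python3 -m jog '[{"linear":[0,0,0],"turn":[0,0,0]},{"linear":[0,0,0],"turn":[0,0,0]},{"linear":[0,0,0],"turn":[0,0,0]},{"linear":[0,0,0],"turn":[0,0,0]},{"linear":[0,0,0],"turn":[0,0,0]},{"linear":[0,0,0],"turn":[0,0,0]}]' -1 20
cat > arc.py <<'E'
from h import *
import sys
p,M=now(); b=(p-O)@B*1000; print(b)
piv=np.array([42.8,53.3]); d=b[:2]-piv; th=np.arctan2(d[0],-d[1]); print("theta",th,"r",np.linalg.norm(d))
z=M[:,2]@B; phi=np.degrees(np.arctan2(z[1],z[0])); print("phi",phi)
end=float(sys.argv[1]); N=int(sys.argv[2]); tp=float(sys.argv[3])
ths=np.linspace(th,end,N+1); prev=b[:2]
for k in range(N):
    q=piv+80*np.array([np.sin(ths[k+1]),-np.cos(ths[k+1])]); e=q-prev; prev=q
    a=np.radians(phi-6*tp*k); print("y,z",round((-np.sin(a)*e[0]+np.cos(a)*e[1])/20,2),round((np.cos(a)*e[0]+np.sin(a)*e[1])/20,2))
E
python3 arc.py -0.03 11 0.5
```

```text
t: 23.85
ee_pos: [0.6484, -0.106, 0.2184]
eef_rot: [-0.331, 0.452, 0.214, 0.8]
wrist_force: [-3.8, 0.1, 2.4]
gripper_width: 0.198
t 23.85 p [ 0.6484 -0.106   0.2184] F [-3.8  0.1  2.4] w 0.198 j [-0.5   0.14  1.76  0.39  0.83 -1.53]
[123.17752857  49.51173969  71.3781117 ]
theta 1.5237003394100073 r 80.46675099159121
phi 42.01814134593741
y,z -0.36 -0.44
y,z -0.33 -0.46
y,z -0.29 -0.48
y,z -0.25 -0.51
y,z -0.2 -0.53
y,z -0.15 -0.54
y,z -0.1 -0.55
y,z -0.05 -0.56
y,z -0.0 -0.56
y,z 0.05 -0.56
y,z 0.1 -0.56
```

```bash
python3 -m jog '[{"linear":[0,-0.36,-0.44],"turn":[0.5,0,0]},{"linear":[0,-0.33,-0.46],"turn":[0.5,0,0]},{"linear":[0,-0.29,-0.48],"turn":[0.5,0,0]},{"linear":[0,-0.25,-0.51],"turn":[0.5,0,0]},{"linear":[0,-0.2,-0.53],"turn":[0.5,0,0]},{"linear":[0,0,0],"turn":[0,0,0]}]'
python3 arc.py -0.03 6 0.5
```

```text
t: 24.45
ee_pos: [0.6354, -0.1631, 0.2083]
eef_rot: [-0.223, 0.476, 0.149, 0.838]
wrist_force: [5.9, -4.8, 1.0]
gripper_width: 0.195
t 24.45 p [ 0.6354 -0.1631  0.2083] F [ 5.9 -4.8  1. ] w 0.195 j [-0.62  0.15  1.77  0.45  0.85 -1.41]
[102.60382252  -6.24168091  71.58019235]
theta 0.787594653284998 r 84.39021835403076
phi 26.68847616055947
y,z 0.07 -0.6
y,z -0.09 -0.54
y,z -0.05 -0.54
y,z -0.0 -0.54
y,z 0.04 -0.54
y,z 0.09 -0.54
```

```bash
python3 -m jog '[{"linear":[0,-0.1,-0.57],"turn":[0.5,0,0]},{"linear":[0,-0.09,-0.56],"turn":[0.5,0,0]},{"linear":[0,-0.05,-0.55],"turn":[0.5,0,0]},{"linear":[0,0,0],"turn":[0,0,0]}]'
python3 arc.py -0.03 3 0
python3 - <<'E'
from h import *
from station import vision
r=vision.read_camera("wrist"); np.savez("w13.npz",**r); cv2.imwrite("pics/w13.png",r["color"][:,:,::-1])
E
```

```text
t: 24.85
ee_pos: [0.613, -0.1863, 0.1947]
eef_rot: [-0.158, 0.485, 0.109, 0.853]
wrist_force: [8.6, -11.7, -1.7]
gripper_width: 0.19
t 24.85 p [ 0.613  -0.1863  0.1947] F [  8.6 -11.7  -1.7] w 0.19 j [-0.69  0.14  1.82  0.49  0.84 -1.35]
[ 74.76517121 -27.36093985  72.00339315]
theta 0.37730452283343546 r 86.7638138175157
phi 17.68999718599558
y,z 0.34 -0.57
y,z 0.07 -0.54
y,z 0.15 -0.52
```

View pics/w13.png

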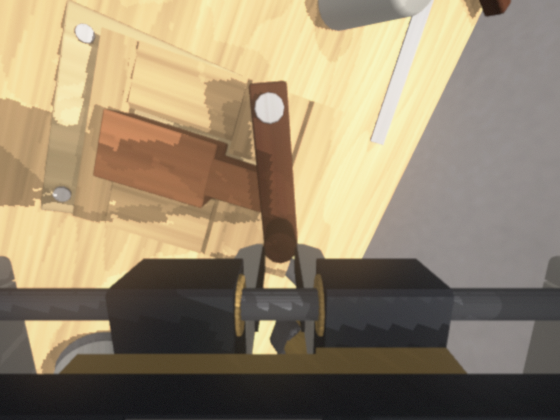

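```bash
python3 -m jog '[{"linear":[0,0,0],"turn":[0,0,0]},{"linear":[0,0,0],"turn":[0,0,0]},{"linear":[0,0,0],"turn":[0,0,0]}]' -0.3 20
python3 - <<'E'
from h import *
p,M=now();print((p-O)@B*1000)
E
python3 -m jog '[{"linear":[0,0.25,0],"turn":[0,0,0]},{"linear":[0,0,0],"turn":[0,0,0]}]'
python3 arc.py -0.03 3 0
python3 - <<'E'
from h import *
from station import vision
r=vision.read_camera("wrist"); np.savez("w14.npz",**r); cv2.imwrite("pics/w14.png",r["color"][:,:,::-1])
for u,v,z in((269,107,70),): print(((onplane(r,u,v,O+B[:,2]*z/1000,B[:,2])-O)@B*1000).round(1))
E
```

```text
t: 25.2
ee_pos: [0.6098, -0.1787, 0.1915]
eef_rot: [-0.156, 0.488, 0.116, 0.851]
wrist_force: [0.7, 0.1, 0.2]
gripper_width: 0.342
t 25.2 p [ 0.6098 -0.1787  0.1915] F [0.7 0.1 0.2] w 0.342 j [-0.69  0.14  1.82  0.49  0.85 -1.35]
[ 70.95082755 -19.59636237  70.43602007]
t: 25.4
ee_pos: [0.6083, -0.1728, 0.1911]
eef_rot: [-0.156, 0.488, 0.116, 0.851]
wrist_force: [-0.1, 0.9, -0.2]
gripper_width: 0.348
t 25.4 p [ 0.6083 -0.1728  0.1911] F [-0.1  0.9 -0.2] w 0.348 j [-0.68  0.14  1.83  0.48  0.84 -1.35]
[ 69.89295465 -13.53602067  70.624004  ]
theta 0.38512243294107007 r 72.11852639998187
phi 17.997617672042374
y,z -0.39 -0.53
y,z 0.08 -0.55
y,z 0.15 -0.53
[37.2 67.6 70. ]
```

View pics/w14.png

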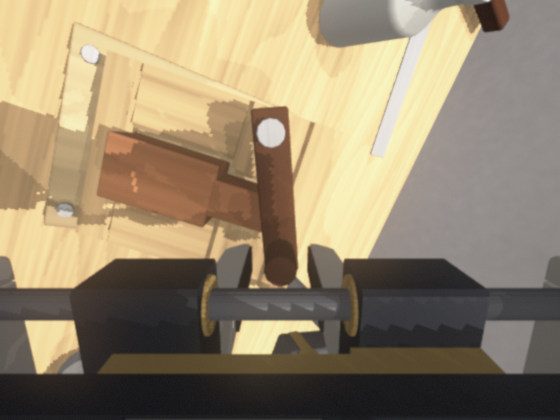

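```bash
python3 -m jog '[{"linear":[0,-0.2,0],"turn":[0,0,0]},{"linear":[0,0,0],"turn":[0,0,0]},{"linear":[0,0,-0.5],"turn":[0.5,0,0]},{"linear":[0,0,-0.5],"turn":[0.5,0,0]},{"linear":[0,0,-0.5],"turn":[0.5,0,0]},{"linear":[0,0,0],"turn":[0,0,0]}]' -0.45
python3 arc.py -0.03 3 0
python3 - <<'E'
from h import *
from station import vision
r=vision.read_camera("wrist"); np.savez("w15.npz",**r); cv2.imwrite("pics/w15.png",r["color"][:,:,::-1])
E
```

```text
t: 26.05
ee_pos: [0.5843, -0.1874, 0.1765]
eef_rot: [-0.088, 0.496, 0.076, 0.861]
wrist_force: [-0.3, 1.0, -0.5]
gripper_width: 0.275
t 26.05 p [ 0.5843 -0.1874  0.1765] F [-0.3  1.  -0.5] w 0.275 j [-0.74  0.12  1.89  0.52  0.83 -1.28]
[ 40.76397842 -25.97110822  70.56170555]
theta -0.02567863747158496 r 79.29725078741635
phi 8.768813763210227
y,z -0.03 -0.01
y,z 0.0 -0.01
y,z 0.0 -0.01
```

View pics/w15.png

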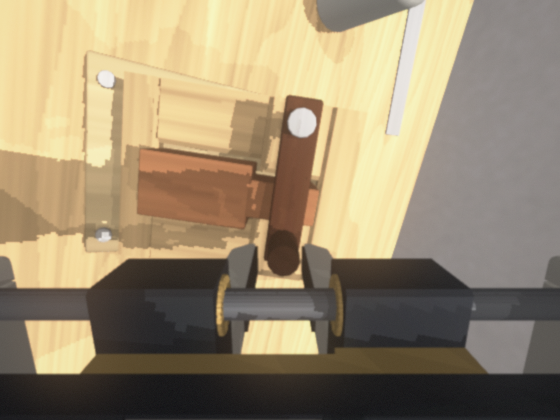

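```bash
for i in 1; do python3 -m jog '[{"linear":[0,0,-0.15],"turn":[0,0,0]},{"linear":[0,0,0],"turn":[0,0,0]}]'; python3 -m jog '[{"linear":[0,0,-0.1],"turn":[0,0,0]},{"linear":[0,0,0],"turn":[0,0,0]}]'; done; python3 arc.py -0.03 1 0
```

```text
t: 26.3
ee_pos: [0.5834, -0.1881, 0.1763]
eef_rot: [-0.09, 0.495, 0.077, 0.861]
wrist_force: [0.5, -0.0, 1.1]
gripper_width: 0.274
t: 26.5
ee_pos: [0.5826, -0.1885, 0.176]
eef_rot: [-0.09, 0.494, 0.077, 0.861]
wrist_force: [2.7, 1.6, 0.7]
gripper_width: 0.278
t 26.5 p [ 0.5826 -0.1885  0.176 ] F [2.7 1.6 0.7] w 0.278 j [-0.74  0.12  1.89  0.53  0.83 -1.29]
[ 38.92270415 -26.90797478  71.01156068]
theta -0.048302926560262 r 80.30163535604093
phi 9.017314667858647
y,z 0.0 0.07
```

```bash
python3 -m jog '[{"linear":[0,0,-0.12],"turn":[0,0,0]},{"linear":[0,0,0],"turn":[0,0,0]}]'; python3 -m jog '[{"linear":[0,0,-0.12],"turn":[0,0,0]},{"linear":[0,0,0],"turn":[0,0,0]},{"linear":[0,0,0],"turn":[0,0,0]}]'; python3 arc.py -0.03 1 0
python3 - <<'E'
from h import *
from station import vision
r=vision.read_camera("wrist"); np.savez("w16.npz",**r); cv2.imwrite("pics/w16.png",r["color"][:,:,::-1])
E
```

```text
t: 26.7
ee_pos: [0.582, -0.1886, 0.1759]
eef_rot: [-0.089, 0.493, 0.077, 0.862]
wrist_force: [11.7, 5.2, 1.0]
gripper_width: 0.28
t: 27.0
ee_pos: [0.5816, -0.1887, 0.1758]
eef_rot: [-0.089, 0.491, 0.077, 0.863]
wrist_force: [18.6, 7.3, -0.4]
gripper_width: 0.279
t 27.0 p [ 0.5816 -0.1887  0.1758] F [18.6  7.3 -0.4] w 0.279 j [-0.75  0.12  1.9   0.54  0.82 -1.31]
[ 38.00901712 -27.09436986  71.36897865]
theta -0.05952311588025416 r 80.5369990933011
phi 8.975761091955643
y,z 0.0 0.12
```

View pics/w16.png

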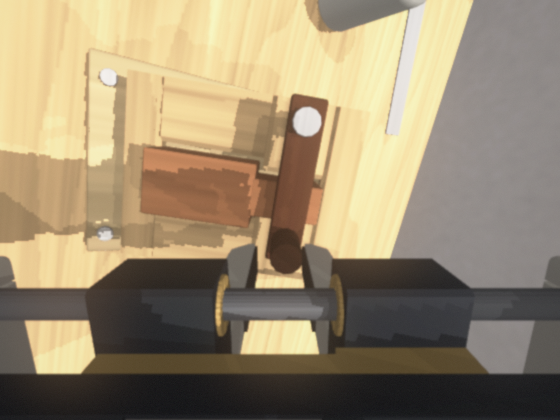

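```bash
python3 -m jog '[{"linear":[0,0,0.4],"turn":[0,0,0]},{"linear":[0,0,0],"turn":[0,0,0]},{"linear":[0,0,0],"turn":[0,0,0]},{"linear":[0,0,0],"turn":[0,0,0]}]' 0
python3 - <<'E'
from h import *
from station import vision
p,M=now();print((p-O)@B*1000)
r=vision.read_camera("wrist"); np.savez("w17.npz",**r); cv2.imwrite("pics/w17.png",r["color"][:,:,::-1])
E
```

```text
t: 27.45
ee_pos: [0.5841, -0.1878, 0.1765]
eef_rot: [-0.09, 0.495, 0.077, 0.861]
wrist_force: [0.2, 0.3, -0.4]
gripper_width: 0.497
t 27.45 p [ 0.5841 -0.1878  0.1765] F [ 0.2  0.3 -0.4] w 0.497 j [-0.74  0.12  1.89  0.52  0.83 -1.28]
[ 40.56077173 -26.38037516  70.72611686]
```

View pics/w17.png

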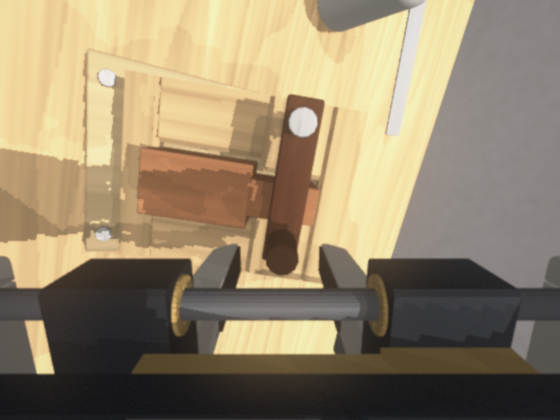

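The peg is free, sitting between the open fingers at (282,255). I'll retract along the peg axis and check.

```bash
python3 -m jog '[{"linear":[-0.6,0,0],"turn":[0,0,0]},{"linear":[-1,0,0],"turn":[0,0,0]},{"linear":[-1,0,0],"turn":[0,0,0]},{"linear":[-1,0,0],"turn":[0,0,0]},{"linear":[-1,0,0],"turn":[0,0,0]},{"linear":[-1,0,0],"turn":[0,0,0]},{"linear":[-1,0,0],"turn":[0,0,0]},{"linear":[0,0,0],"turn":[0,0,0]},{"linear":[0,0,0],"turn":[0,0,0]}]'
python3 - <<'E'
from h import *
from station import vision
p,M=now();print((p-O)@B*1000)
r=vision.read_camera("wrist"); np.savez("w18.npz",**r); cv2.imwrite("pics/w18.png",r["color"][:,:,::-1]);crop(r,130,70,350,250,3.6,"pics/w18c.png")
r=vision.read_camera("scene"); np.savez("c18.npz",**r); cv2.imwrite("pics/c18.png",r["color"][:,:,::-1])
r=vision.read_camera("side"); np.savez("s18.npz",**r); cv2.imwrite("pics/s18.png",r["color"][:,:,::-1])
E
```

```text
t: 28.4
ee_pos: [0.5185, -0.194, 0.2916]
eef_rot: [-0.09, 0.494, 0.076, 0.861]
wrist_force: [-1.2, 0.1, -0.2]
gripper_width: 0.504
t 28.4 p [ 0.5185 -0.194   0.2916] F [-1.2  0.1 -0.2] w 0.504 j [-0.87 -0.08  1.8   0.47  1.14 -1.25]
[ 41.10965748 -26.85679989 203.3222815 ]
```

View pics/w18c.png

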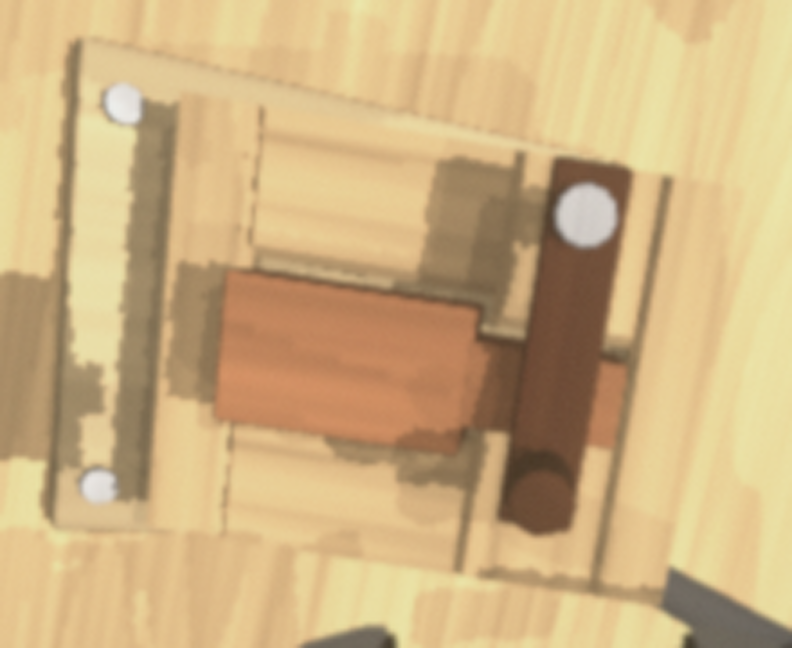

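View pics/c18.png

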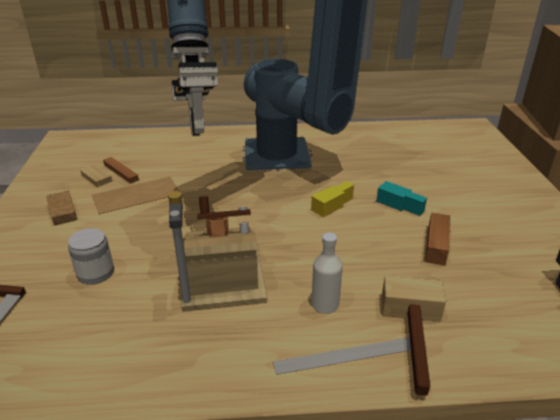

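View pics/s18.png

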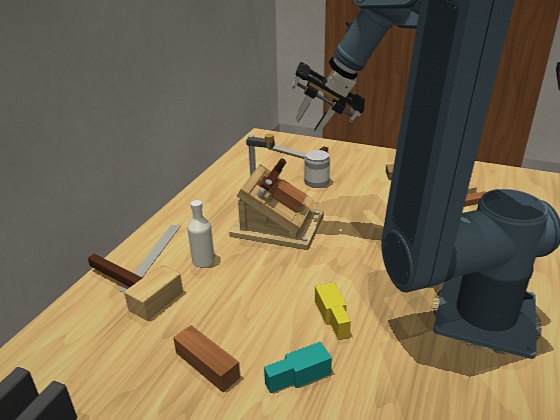

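Run:
```python
from h import *
r=load("w18.npz"); C=cloud(r); q=(C-O)@B*1000
def f(u,v,z): return ((onplane(r,u/3.6+130,v/3.6+70,O+B[:,2]*z/1000,B[:,2])-O)@B*1000)
b=f(586,215,70);pg=f(541,500,99);d=pg-b;print("bolt",b,"peg",pg,"theta",np.arctan2(d[0],-d[1]))
# arm edges on top plane 64
for e in (((553,180),(508,450)),((630,180),(578,480))):
    a,c=f(*e[0],64),f(*e[1],64); d=c-a; print("edge theta",np.arctan2(d[0],-d[1]))
for e in (((228,425),(222,535)),((520,155),(460,570)),((668,180),(598,585))):
    a,c=f(*e[0],14),f(*e[1],14); d=c-a; print("bed seam (should be 0)",np.arctan2(d[0],-d[1]))
m=np.zeros(q.shape[:2],bool); m[140:200,188:268]=1; m&=(q[...,2]>40)&(q[...,2]<55); m&=(q[...,0]<15)
P=q[m];A=np.c_[P[:,:2],np.ones(len(P))];c=np.linalg.lstsq(A,P[:,2],rcond=None)[0];print(len(P),"blank top z",np.median(P[:,2]),"slope deg",np.degrees(c[:2]),cv2.minAreaRect(P[:,:2].astype(np.float32)))
```

```text
bolt [42.95425408 53.4532641  70.        ] peg [ 42.19192161 -25.31538287  99.        ] theta -0.009677818445823168
edge theta -0.012844783292453348
edge theta -0.0027234992943641952
bed seam (should be 0) 0.03330764765721154
bed seam (should be 0) 0.0016572194515257186
bed seam (should be 0) 0.006161160726116835
2923 blank top z 47.10398718353408 slope deg [-0.02403005 -0.39250582] ((-25.32394790649414, -2.3964805603027344), (80.48937225341797, 48.198326110839844), 0.056638844311237335)
```

Run:
```python
from station import job
print(job.hand_in())
```

```text
the job is handed in; nothing more can be done
None
```

The jig is loaded and the job was handed in at about 28.5 s of the 72 s allowed. I swung the keeper out to about 1.5 rad and set the shouldered blank in the pocket. Then I turned the keeper back until the force rose to about 20 N at its stop.

**Last checks, gripper clear and wrist force about 1 N:**
- **Keeper:** it stands at 0 ± 0.01 rad, across the tenon.
- **Blank:** its top is 33.8 mm above the rim (34 expected). It is flat within 0.4° and square within 0.1°.
- **Bystanders:** the offcut, glue bottle, tin and mallet look unmoved in the scene and side pictures. I compared these by eye and did not measure them.

**What went wrong or disagreed:**
- **Peg slip:** the peg slipped in the pads on both keeper swings. On the return I opened the fingers and finished by pushing the peg with them held loosely around it.
- **Pocket position:** the first side and wrist camera estimates of the pocket differed by 2–4 mm sideways. Before inserting I went by the wrist and scene views of the blank over the pocket, which agreed.

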